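# Hang a rinsed filter to drain on a bent arm

### The arm

A 7-joint arm with a two-finger parallel gripper is mounted at the origin on a cart in front of the work surface, level with it; the furniture and walls round the work are solid. World frame = base frame: x ahead of the robot, y to its left, z up, the work surface at z = 0. Lengths are in m, angles in rad, forces in N, time in s.
With the tool pointing down it reaches from about 0.35 to 0.9 m from the base axis. Payload 8.1 kg.
Tool frame: the origin (TCP) lies on the centre line of the jaws, within the pads' length; the fingertips stand 22 mm ahead of it and the grasp point (between the pads) lies 3 mm ahead of it (arm.finger_overhang is the distance from the TCP to the fingertips, in m); z points along the fingers, y is the direction in which the jaws open and shut (so a half turn about z gives the same grasp; the last joint's range is limited). The gripper opens to 92 mm and grips with 3 to 60 N. Pads are 19 mm wide; open, the fingers measure 130 mm over their backs; the gripper's body (75 mm by 190 mm) begins 47 mm behind the grasp point.
Start: joints at [1.212, 0.434, 0.025, 1.573, -0.012, 1.134, -0.075], TCP at [0.158, -0.605, 0.249] pointing down, gripper open.
Joint ranges: [-2.62, 2.62], [-0.44, 2.09], [-1.27, 1.32], [0.08, 2.57], [-1.32, 4.46], [0.12, 2], [-2.74, 2.74]. Speed limits (rad/s): [2.22, 2.22, 3.01, 3.01, 3.14, 3.14, 3.14].

### API

Orientations are given as a rotation vector (axis times angle).
In Python, from cell import arm gives the robot as it stands. The module is installed in compiled form; this text tells all that it offers.
- The arm moves only by the tool step_arm, never from a script. Its argument "plan" is a list of rows, each an object of numbers: "wx", "wy", "wz": the turn, a rotation vector about the tool's x, y, z in units of 6 degrees (1.0 is 6 degrees); "tx", "ty", "tz": the shift along the tool's x, y, z in cm; "hand": the opening, from 0 (shut) to 1 (fully open). A call has exactly 10 rows; each row shifts and turns the commanded pose from where the row before left it, along the tool's axes as they then stand; what a row does not reach is not made up. A row lasts 1/12 s, in which the tool goes at most 41.7 mm and 7.16 degrees, less where a joint would pass 70% of its speed; a pose out of reach is approached as far as the arm can. A call is refused whole if a number of a shift passes 4.17 or a number of a turn 1, either way. A call with a gripper value outside its range is refused whole. The fingers move at their own pace and stop on an object; "force" is the grip in N (left out, the last holds). Time passes only in rows, so rows that do not move let the fingers close, or fill a call up. It gives the time, the measured TCP pose, the force and the opening at its end, in the units of the state.
- arm.observe(): the state, without advancing time (a new reading comes with each control period).
- arm.get_image(name): name is "scene" or "top" or "wrist"; returns (picture, depth): 420x560x3 uint8, red, green, blue; 420x560 float32, m along the optical axis (not along the pixel's ray), 0 where there is no reading.
- arm.calibration(name): a dict with "mtx" (3x3 intrinsics, pixels), "R" (3x3) and "t" (3): a world point X has camera coordinates R X + t. Camera axes: x right, y down, z forward; pixel columns grow to the right and rows downward; lengths in m; the calibration is good to about 2 mm. A picture is of the moment at which its call begins: read the wrist's pose just before it. calibration takes no time and is no camera call; for the wrist camera it gives the pose at the moment of the call.
- arm.sign_off(): hands the job in, once; it reports no verdict.
The state is a dict: "clock": time; "joints": joint angles; "dq": joint speeds; "joint_efforts": joint torques, N m; "position": TCP position; "ee_rot": TCP orientation; "force": force on the tool from outside, world axes, zero at the start; "ft_torque": the same for the moment, N m; "width": opening from 0.0 (shut) to 1.0 (fully open).
Only numpy, scipy, OpenCV 4.12 (cv2) and the standard library are available. Lean on these libraries where they do the work, as an engineer would, in place of code of your own. Each camera call takes 0.05 s, during which the arm holds its last target.

### The job

The rinsed filter has to drain over the drip tray. Take its wire basket off the peg stand by the white drilled block and, without setting it down or tipping it, thread the block onto the free end of the draining stand's bent arm and slide it gently round the bend until it hangs against the stop collar over the tray, the filter still in it. Then let go; leave the other things on the bench where they are.

Things in the scene. Friction and masses are not known exactly. Their poses are not given: they have to be found in the camera images.
- basket: Wire basket 83 mm across, 0.18 kg, on a wire bail (in the y-z plane) under a white block. Origin: middle of the block's bore (diameter 18 mm, closed all round, right through along x). z up. Block: 18 mm long (x), 28 mm wide (y), z -16 to +40 mm. Rim z = -56 mm, underside z = -102 mm. It starts hung on the peg, bore along the peg stand's x, within 5 mm of its origin's vertical.
- block_grip (a point): point 26 mm above the bore's middle in the basket's block, where to grip it from above across its flat parallel sides (28 mm apart, along y). Axes as the basket's.
- filter: white round inline filter, 48 mm across, 46 mm high with stubs below and above, 18 g, standing loose in the basket; origin under its lower stub.
- peg_stand: fixed peg stand: grey base plate 130 x 90 x 10 mm, 12 mm post at x = +60 mm (top 229 mm above the bench, 20 mm clamp collar at the peg). Origin at bench level under the basket's hanging place, z up. A level peg, 8 mm in diameter, axis 215 mm above the bench, runs along -x from the post. The basket, its bore resting on the peg, comes off towards -x.
- peg_end (a point): centre of the 12 mm ball on the peg's free end, 36 mm to -x of the peg stand's origin, on the peg's axis; axes as the peg stand's. The hanging bore's middle is 5 mm below the peg's axis: lift the block about 5 mm so that the bore clears the ball.
- drain_stand: fixed draining stand: steel drip tray (x -80 to 80, y -65 to 99 mm, rim 23 mm high) and one bent round steel rod, 10 mm thick (the arm), rising at y = -92 mm. Origin at bench level under the final hanging place. The rod's inner leg runs level along y at x = 0, axis 200 mm above the bench, from the upright to y = +60 mm; there begins the level bend (see bend_centre).
- bend_centre (a point): centre of the arm's level quarter-circle bend, radius 45 mm, 200 mm above the bench, at (-45, 60) mm of the draining stand; axes as the stand's. The bend joins the inner leg at (+45, 0) mm and the outer leg at (0, +45) mm from here; the outer leg runs on along -x to the free end. The block must turn with the rod in the bend or it jams.
- rod_tip (a point): the plain rounded free end of the arm (outermost point, on the axis), at (-112, 105) mm of the draining stand, 200 mm above the bench; axes as the stand's. The block goes on here, moving along +x.
- stop_face (a point): middle of the face of the aluminium stop collar (22 mm across) on the inner leg, on the rod's axis, at y = -9.5 mm of the draining stand; the face looks to +y; axes as the stand's. With the block against it the bore's middle is about 9 mm to +y of here, and 4 mm below the axis when the block rests on the rod.
- spare_cap: plain grey round screw cap lying flat, 64 mm across, 24 mm high, on the bench; origin under its middle. Bystander.
- spare_filter: a second white filter disc like the one in the basket, 48 mm across, 46 mm high, standing on the bench; origin under its middle. Bystander.
- marker: white and black marker pen, 130 mm long, 16 mm thick, lying on the bench. Bystander.
- small_bottle: small sample bottle with screw cap, 36 mm across, 70 mm high, standing on the bench; origin under its middle. Bystander.
There are look-alikes about, which are no part of the job. Leave any purple look-alike of the filter alone.

How it is judged:
On the way, in this order (a step that is already met when the one before it is completed fails the run):
1. the basket is off the peg, hanging free of the peg stand (x of basket in the frame of peg_stand below -0.055 m and height (world z) of basket above 0.15 m), for 0.1 s.
2. the block is threaded on the arm's outer leg (x of basket in the frame of drain_stand between -0.104 and -0.045 m and y of basket in the frame of drain_stand between 0.095 and 0.115 m and z of basket in the frame of drain_stand between 0.19 and 0.21 m), for 0.1 s.
At the end, for the whole second after the job is handed in: The basket hangs at rest and released on the inner leg of the draining stand's arm, its block within 7 mm of touching the stop collar, bore round the rod (block upright within 0.15 rad, bore along the rod within 0.35 rad), with the filter in the basket; the bystanders have not moved more than 25 mm (x of basket in the frame of drain_stand between -0.008 and 0.008 m and y of basket in the frame of drain_stand between -0.006 and 0.007 m and z of basket in the frame of drain_stand between 0.188 and 0.204 m and angle between the x axis of basket and the y axis of drain_stand, either way round below 0.35 rad and angle between basket's own z axis and vertical below 0.15 rad and linear speed of basket below 0.03 m/s and x of filter in the frame of basket between -0.03 and 0.03 m and y of filter in the frame of basket between -0.03 and 0.03 m and z of filter in the frame of basket between -0.115 and -0.07 m).
It fails at once if the basket was set down or dropped (height (world z) of basket below 0.14 m).
It fails at once if the basket was tipped more than 0.4 rad (angle between basket's own z axis and vertical above 0.4 rad).
It fails at once if the filter fell out of the basket (not (x of filter in the frame of basket between -0.04 and 0.04 m and y of filter in the frame of basket between -0.04 and 0.04 m and z of filter in the frame of basket between -0.125 and -0.05 m)).
It fails at once if the block was forced against the arm with more than 40 N (contact force between basket and drain_stand above 40 N).
It fails at once if a bystander was moved more than 25 mm (distance of any of spare_cap, spare_filter, marker, small_bottle from where it was at the start of the episode above 0.025 m).
It also fails if it takes over 67 s, if anything falls off the work surface, if the arm or the gripper's body presses on something with over 40 N, if the wrist force passes 120 N, or if a joint passes its speed limit or range.

## Working session

There is one attempt and no reset: what is moved stays moved. The work goes in short steps, Python scripts to look and compute and a tool call to move; the robot and the scene stay as the last step left them, time stands still between calls to the robot, and variables do not carry over. Pictures are saved under pics/ and viewed, and the job is handed in when it is done.

Besides the shell and the picture viewer there is one more tool, called after "Request:" in YAML: its name, and indented under it one key for each argument. step_arm: Moves the arm, as the interface text tells. Its arguments: {"type":"object","properties":{"plan":{"type":"array"},"force":{"type":"number"}},"required":["plan"]}

```bash
mkdir -p pics; cat > h.py <<'E'
import numpy as np, cv2
from cell import arm
def grab(n,tag):
    c=arm.calibration(n); p,d=arm.get_image(n)
    cv2.imwrite(f'pics/{tag}.png',cv2.cvtColor(p,cv2.COLOR_RGB2BGR)); np.savez(f'pics/{tag}.npz',p=p,d=d,**{k:np.array(c[k]) for k in('mtx','R','t')})
    return p,d,c
def load(tag):
    z=np.load(f'pics/{tag}.npz'); return z['p'],z['d'],z
def w(c,u,v,dep):
    K=np.array(c['mtx']);x=np.linalg.inv(K)@np.array([u,v,1.])*dep
    return np.array(c['R']).T@(x-np.array(c['t']))
def ray(c,u,v,z):
    K=np.array(c['mtx']);R=np.array(c['R']);t=np.array(c['t']);o=-R.T@t;d=R.T@np.linalg.inv(K)@np.array([u,v,1.])
    return o+d*(z-o[2])/d[2]
def cloud(c,d):
    v,u=np.mgrid[0:d.shape[0],0:d.shape[1]];K=np.array(c['mtx'])
    x=np.stack([u,v,np.ones_like(u)],-1).reshape(-1,3)@np.linalg.inv(K).T*d.reshape(-1,1)
    return ((x-np.array(c['t']))@np.array(c['R'])).reshape(*d.shape,3)
def proj(c,X):
    q=np.array(c['mtx'])@(np.array(c['R'])@np.array(X)+np.array(c['t']));return q[:2]/q[2]
E
python3 - <<'E'
from h import *
print(arm.observe(), arm.finger_overhang)
for n in('scene','top','wrist'):
    p,d,c=grab(n,n+'0'); print(n,c)
E
```

```text
{'clock': 0.0, 'joints': array([ 1.21244214,  0.43523189,  0.02498687,  1.5740992 , -0.01157943,
        1.13401363, -0.07512385]), 'dq': array([-5.76296155e-04, -8.22182809e-04, -4.59147303e-06,  5.61633925e-04,
        6.48009328e-04, -2.25672683e-04,  7.28321058e-04]), 'joint_efforts': array([ 3.78420882e-04, -6.67867184e+01,  9.84503813e-01, -3.14473701e+01,
       -6.08124468e-02,  4.27377212e-02,  1.89409498e-04]), 'position': array([ 0.15791994, -0.60421975,  0.24793878]), 'ee_rot': array([-3.11440965e+00, -4.00292366e-01,  5.84860712e-04]), 'force': array([-0.30441107,  0.77708105,  0.50849848]), 'ft_torque': array([0.01760321, 0.02650906, 0.00184801]), 'width': 0.9971238806993117} 0.022
scene {'mtx': array([[397.34193187,   0.        , 277.29450085],
       [  0.        , 397.34193187, 211.84273979],
       [  0.        ,   0.        ,   1.        ]]), 'R': array([[-0.86904804, -0.49456634,  0.01263516],
       [-0.32296607,  0.54779655, -0.77175893],
       [ 0.37476449, -0.67477632, -0.63578967]]), 't': array([0.43868625, 0.31641328, 0.83126057])}
top {'mtx': array([[505.1824727 ,   0.        , 280.18311495],
       [  0.        , 505.1824727 , 213.98836912],
       [  0.        ,   0.        ,   1.        ]]), 'R': array([[-0.42983833, -0.90283323, -0.01145293],
       [-0.70868628,  0.3452105 , -0.6152995 ],
       [ 0.5594665 , -0.25636278, -0.78821023]]), 't': array([0.23128543, 0.4716359 , 0.98943465])}
wrist {'mtx': array([[290.44729356,   0.        , 284.20416608],
       [  0.        , 290.44729356, 209.24642735],
       [  0.        ,   0.        ,   1.        ]]), 'R': array([[ 0.25242886, -0.96761474, -0.0011766 ],
       [-0.92211782, -0.24092787,  0.30274163],
       [-0.29322074, -0.07533576, -0.95307194]]), 't': array([-0.62396629, -0.03829417,  0.39232848])}
```

View pics/scene0.png

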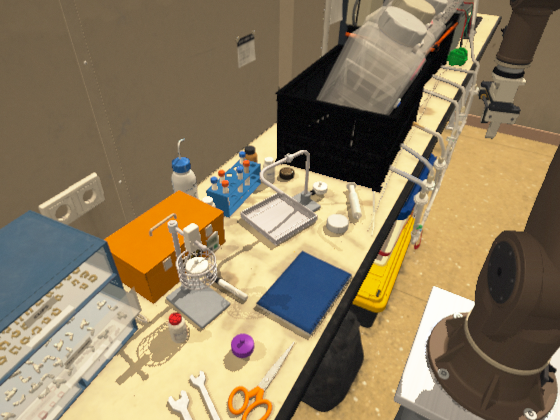

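View pics/top0.png

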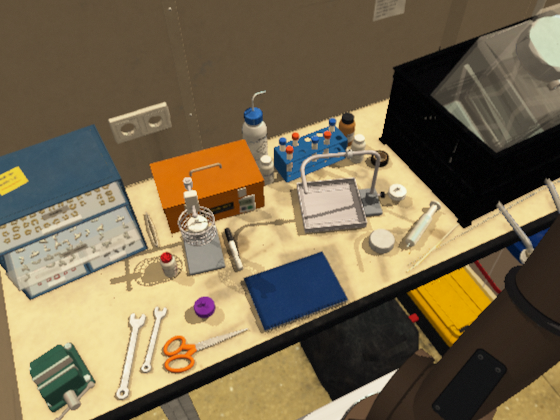

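View pics/wrist0.png

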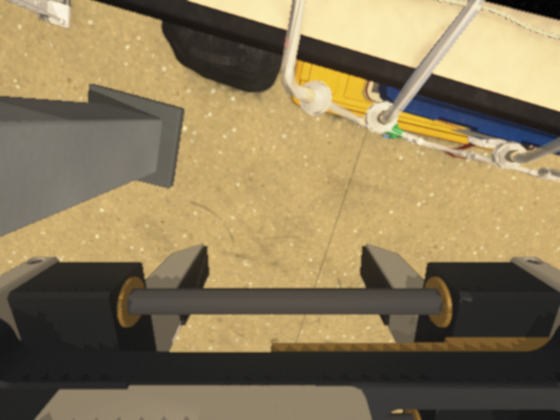

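Scene: the only basket hangs at top(197,225)/scene(195,265). The drain stand is at top(330,205)/scene(278,215). The purple look-alike is at top(204,307), and a spare white filter at top(397,193). I'll enlarge these areas.

```bash
python3 - <<'E'
import cv2
a=cv2.imread('pics/top0.png');b=cv2.imread('pics/scene0.png')
cv2.imwrite('pics/c1.png',cv2.resize(a[165:285,140:260],None,fx=5,fy=5,interpolation=cv2.INTER_CUBIC))
cv2.imwrite('pics/c2.png',cv2.resize(a[130:250,270:430],None,fx=5,fy=5,interpolation=cv2.INTER_CUBIC))
cv2.imwrite('pics/c3.png',cv2.resize(b[205:335,145:255],None,fx=4.6,fy=4.6,interpolation=cv2.INTER_CUBIC))
cv2.imwrite('pics/c4.png',cv2.resize(b[135:255,230:380],None,fx=5,fy=5,interpolation=cv2.INTER_CUBIC))
E
```

```text
(no output)
```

View pics/c1.png

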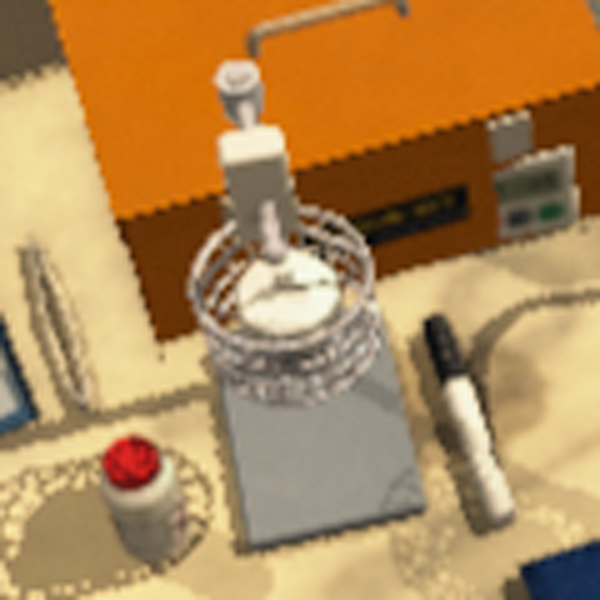

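View pics/c2.png

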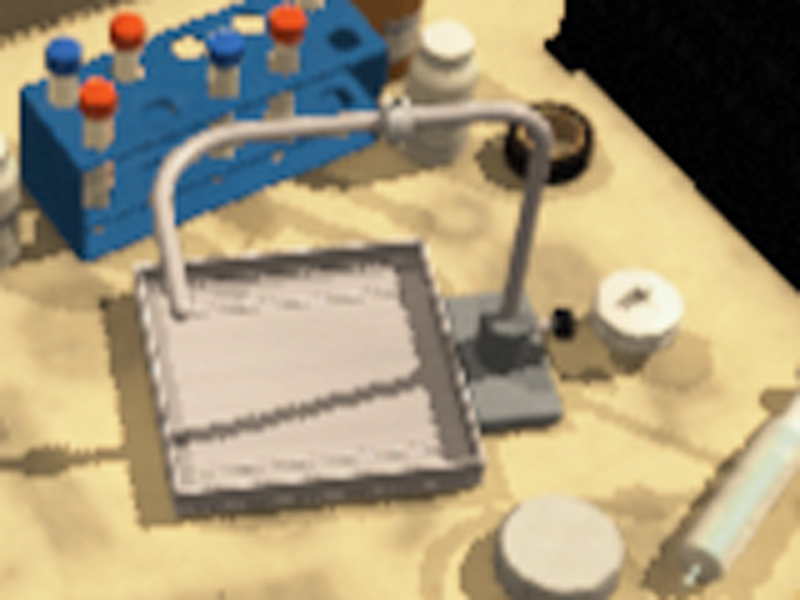

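View pics/c3.png

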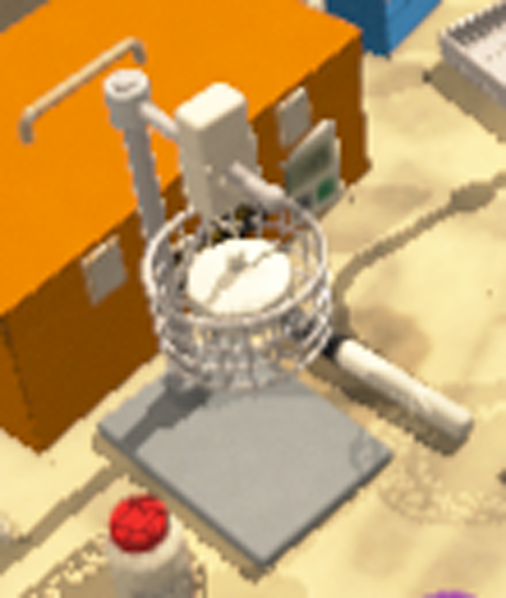

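View pics/c4.png

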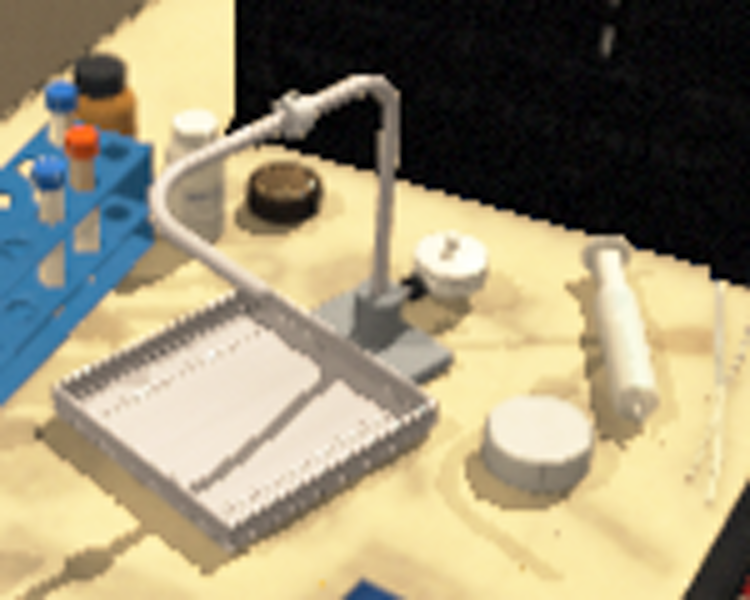

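```bash
python3 - <<'E'
from h import *
from scipy.optimize import least_squares
np.set_printoptions(precision=4,suppress=True)
pt,dt,ct=load('top0');ps,ds,cs=load('scene0')
T=lambda u,v:(140+u/5,165+v/5); T2=lambda u,v:(270+u/5,130+v/5)
S=lambda u,v:(145+u/4.6,205+v/4.6); S2=lambda u,v:(230+u/5,135+v/5)
def show(n,tp,sp,z):
    o=[]
    for c,p in((ct,tp),(cs,sp)):
        if p is not None:o.append(ray(c,*p,z))
    r=''
    if tp is not None and sp is not None:
        f=lambda X:np.r_[proj(ct,X)-tp,proj(cs,X)-sp]
        s=least_squares(f,o[0]);r=(s.x,np.abs(s.fun).max().round(2))
    print(n,*o,'tri',r)
show('baseR',T(425,510),S(390,455),.01)
show('baseL',T(247,545),S(262,562),.01)
show('posttop',T(240,72),S(127,85),.229)
show('ball',T(270,245),S(275,193),.215)
show('blocktop',T(252,143),S(212,105),.25)
show('tip',T2(180,310),S2(265,295),.2)
show('bendOut',T2(160,205),None,.2)
show('collar',T2(398,120),S2(295,115),.2)
show('elbowtop',T2(530,115),S2(385,85),.2)
for i,(a,b) in enumerate([((177,510),(232,545)),((480,465),(435,408)),((140,265),(60,390)),((425,243),(250,295))]): show('tray%d'%i,T2(*a),S2(*b),.023)
E
```

```text
baseR [0.5441 0.148  0.01  ] [0.5466 0.1512 0.01  ] tri (array([0.5499, 0.1466, 0.002 ]), np.float64(0.26))
baseL [0.5635 0.234  0.01  ] [0.5634 0.234  0.01  ] tri (array([0.5634, 0.234 , 0.0101]), np.float64(0.01))
posttop [0.6585 0.1689 0.229 ] [0.6552 0.1748 0.229 ] tri (array([0.6637, 0.168 , 0.2214]), np.float64(0.6))
ball [0.5704 0.188  0.215 ] [0.5666 0.1854 0.215 ] tri (array([0.5639, 0.189 , 0.2207]), np.float64(0.66))
blocktop [0.5981 0.181  0.25  ] [0.597  0.1833 0.25  ] tri (array([0.5999, 0.1806, 0.2471]), np.float64(0.25))
tip [ 0.531 -0.064  0.2  ] [ 0.5275 -0.0622  0.2   ] tri (array([ 0.5293, -0.0635,  0.2   ]), np.float64(0.6))
bendOut [ 0.5927 -0.0852  0.2   ] tri 
collar [ 0.5919 -0.2135  0.2   ] [ 0.5917 -0.2113  0.2   ] tri (array([ 0.5937, -0.2148,  0.1976]), np.float64(0.05))
elbowtop [ 0.5668 -0.2723  0.2   ] [ 0.5639 -0.2641  0.2   ] tri (array([ 0.5705, -0.276 ,  0.1933]), np.float64(0.5))
tray0 [ 0.544  -0.0747  0.023 ] [ 0.5455 -0.0661  0.023 ] tri (array([ 0.5534, -0.0801,  0.0077]), np.float64(0.08))
tray1 [ 0.5009 -0.2292  0.023 ] [ 0.5003 -0.225   0.023 ] tri (array([ 0.5034, -0.2315,  0.0177]), np.float64(0.23))
tray2 [ 0.7018 -0.1329  0.023 ] [ 0.697  -0.1281  0.023 ] tri (array([ 0.7028, -0.134 ,  0.0186]), np.float64(0.68))
tray3 [ 0.6468 -0.2826  0.023 ] [ 0.6465 -0.2655  0.023 ] tri (array([ 0.6642, -0.2963, -0.0024]), np.float64(0.33))
```

```bash
python3 - <<'E'
from h import *
from scipy.optimize import least_squares
np.set_printoptions(precision=4,suppress=True)
for n in('top0','scene0'):
    p,d,c=load(n);C=cloud(c,d);x,y,z=C[...,0],C[...,1],C[...,2]
    m=(z>.185)&(z<.215)&(x>.48)&(x<.68)&(y>-.26)&(y<-.03)&(d>0)
    v,u=np.nonzero(m)
    P=np.array([ray(c,a,b,.2) for a,b in zip(u,v)])[:,:2]
    print(n,len(P),C[m][:,2].mean(), P.min(0),P.max(0))
    # fit path: stand pose (ox,oy,th): leg1 x=0,y<60 ; arc ; leg2 y=105,x<-45, tip -112
    def dist(q):
        ct,st=np.cos(q[2]),np.sin(q[2]);D=P-q[:2];X=D[:,0]*ct+D[:,1]*st;Y=-D[:,0]*st+D[:,1]*ct
        r=np.where(Y<.06,X,np.where(X<-.045,Y-.105,np.hypot(X+.045,Y-.06)-.045))
        return r,X,Y
    s=least_squares(lambda q:dist(q)[0],[.635,-.18,-.3],loss='soft_l1',f_scale=.003)
    r,X,Y=dist(s.x);ok=abs(r)<.009
    print(s.x,np.degrees(s.x[2]),'rms',r[ok].std(),ok.mean(),'tipX',X[ok&(Y>.09)].min(),'Ymin',Y.min())
    i=(abs(Y)<.06)
    for lo in np.arange(-.05,.02,.004):
        k=(Y>lo)&(Y<=lo+.004)&(abs(X)<.02)
        if k.any():print(round(lo,3),k.sum(),X[k].min().round(4),X[k].max().round(4))
E
```

```text
top0 443 0.20242575199386556 [ 0.5274 -0.2625] [ 0.6279 -0.0606]
[ 0.6005 -0.1991 -0.3292] -18.858989912697986 rms 0.00370009713069061 0.9480812641083521 tipX -0.11264487936668782 Ymin -0.0656269300068556
-0.05 7 -0.0043 0.0064
-0.046 7 -0.007 0.0067
-0.042 7 -0.0067 0.0039
-0.038 7 -0.006 0.0042
-0.034 6 -0.0054 0.0048
-0.03 7 -0.0051 0.0055
-0.026 9 -0.0045 0.0128
-0.022 13 -0.0108 0.0134
-0.018 15 -0.0138 0.0137
-0.014 16 -0.0132 0.0143
-0.01 10 -0.0126 0.0076
-0.006 6 -0.0054 0.0049
-0.002 7 -0.0048 0.0055
0.002 7 -0.0045 0.0061
0.006 6 -0.0039 0.0064
0.01 8 -0.0069 0.0067
0.014 7 -0.0063 0.0043
0.018 6 -0.0057 0.0046
scene0 333 0.2024718187046655 [ 0.5275 -0.2651] [ 0.6267 -0.0598]
[ 0.6    -0.1985 -0.3178] -18.2086005872439 rms 0.004150192780387941 0.9309309309309309 tipX -0.11142487221745875 Ymin -0.06859855159629258
-0.05 4 -0.0068 0.0023
-0.046 3 -0.0015 0.0059
-0.042 4 -0.007 0.0021
-0.038 5 -0.0071 0.0057
-0.034 7 -0.0053 0.0167
-0.03 7 -0.0072 0.0129
-0.026 7 -0.0055 0.0147
-0.022 8 -0.0091 0.0127
-0.018 9 -0.0128 0.0144
-0.014 8 -0.0147 0.0107
-0.01 7 -0.0165 0.0032
-0.006 8 -0.0148 0.0067
-0.002 5 -0.0113 0.003
0.002 6 -0.0078 0.0066
0.006 4 -0.0043 0.0029
0.01 5 -0.0062 0.0064
0.014 4 -0.0044 0.0044
0.018 4 -0.0063 0.0062
```

```bash
python3 - <<'E'
from h import *
np.set_printoptions(precision=4,suppress=True)
for n in('top0','scene0'):
    p,d,c=load(n);C=cloud(c,d);x,y,z=C[...,0],C[...,1],C[...,2]
    m=(z>.246)&(z<.256)&(abs(x-.6)<.05)&(abs(y-.18)<.05)&(d>0)
    P=C[m][:,:2].astype(np.float32);print(n,m.sum(),C[m].mean(0),cv2.minAreaRect(P))
    # ball/peg
    m=(z>.205)&(z<.228)&(x>.54)&(x<.69)&(abs(y-.18)<.04)&(d>0)
    v,u=np.nonzero(m);P=np.array([ray(c,a,b,.215) for a,b in zip(u,v)])[:,:2]
    for a in sorted(map(tuple,P.round(3).tolist())):print(a,end=' ')
    m=(abs(z-.01)<.004)&(abs(x-.6)<.09)&(abs(y-.18)<.09)&(d>0)&(p.max(-1).astype(int)-p.min(-1)<25)&(p.max(-1)<190)
    P=C[m][:,:2].astype(np.float32);print('\nbase',m.sum(),cv2.minAreaRect(P))
E
```

```text
top0 80 [0.6007 0.1818 0.2488] ((0.6004635095596313, 0.1812027394771576), (0.025973832234740257, 0.019095854833722115), 71.2589340209961)
(0.562, 0.189) (0.563, 0.186) (0.563, 0.191) (0.564, 0.188) (0.565, 0.183) (0.565, 0.19) (0.566, 0.185) (0.566, 0.192) (0.567, 0.187) (0.568, 0.182) (0.568, 0.184) (0.568, 0.189) (0.569, 0.186) (0.569, 0.191) (0.57, 0.188) (0.57, 0.193) (0.571, 0.183) (0.571, 0.19) (0.572, 0.185) (0.572, 0.192) (0.573, 0.187) (0.574, 0.189) (0.575, 0.184) (0.576, 0.186) (0.577, 0.183) (0.577, 0.188) (0.578, 0.185) (0.579, 0.187) (0.58, 0.182) (0.58, 0.189) (0.581, 0.184) (0.582, 0.175) (0.582, 0.186) (0.583, 0.181) (0.583, 0.183) (0.583, 0.188) (0.584, 0.172) (0.584, 0.185) (0.585, 0.174) (0.585, 0.18) (0.585, 0.187) (0.586, 0.176) (0.586, 0.182) (0.586, 0.194) (0.587, 0.171) (0.587, 0.184) (0.588, 0.173) (0.588, 0.186) (0.589, 0.17) (0.589, 0.175) (0.589, 0.182) (0.589, 0.195) (0.59, 0.172) (0.59, 0.183) (0.59, 0.197) (0.591, 0.174) (0.591, 0.181) (0.591, 0.185) (0.591, 0.192) (0.592, 0.169) (0.592, 0.176) (0.592, 0.183) (0.592, 0.194) (0.593, 0.171) (0.593, 0.185
[... 6330 characters left out ...]
4, 0.163) (0.664, 0.167) (0.664, 0.17) (0.665, 0.156) (0.665, 0.171) (0.665, 0.175) (0.665, 0.178) (0.666, 0.161) (0.666, 0.164) (0.666, 0.168) (0.667, 0.154) (0.667, 0.157) (0.667, 0.169) (0.667, 0.172) (0.667, 0.176) (0.668, 0.162) (0.668, 0.166) (0.669, 0.155) (0.669, 0.17) (0.669, 0.174) (0.669, 0.177) (0.67, 0.16) (0.67, 0.163) (0.67, 0.167) (0.671, 0.152) (0.671, 0.168) (0.671, 0.175) (0.672, 0.164) (0.673, 0.169) (0.673, 0.172) (0.674, 0.158) (0.674, 0.165) (0.675, 0.166) (0.675, 0.17) (0.677, 0.164) (0.677, 0.167) (0.678, 0.16) (0.679, 0.165) (0.68, 0.158) (0.68, 0.161) 
base 1435 ((0.6167148351669312, 0.16422030329704285), (0.1178298369050026, 0.1285455971956253), 79.38209533691406)
```

```bash
python3 - <<'E'
from h import *
p,d,c=load('top0');A=cloud(c,d)[d>0]
p,d,c=load('scene0');A=np.r_[A,cloud(c,d)[d>0]]
print('rows x .2..0.9, cols y -.7..+.5 step .05 max z cm')
for xx in np.arange(.2,.9,.05):
    print('%.2f'%xx,*['%3d'%(100*np.max(A[(abs(A[:,0]-xx)<.025)&(abs(A[:,1]-yy)<.025)][:,2],initial=-.5)) for yy in np.arange(-.7,.51,.05)])
m=(abs(A[:,0]-.65)<.15)&(abs(A[:,1]-.1)<.2)&(A[:,2]>.1)
E
```

```text
rows x .2..0.9, cols y -.7..+.5 step .05 max z cm
0.20  33  33  56  57 -50 -50 -50 -50 -50 -50 -50 -50 -50 -50 -50 -50 -50 -50 -50 -50 -50 -50 -50 -50 -50
0.25   0  -6   1   1 -50 -50 -50 -50 -50 -50 -50 -50 -50 -50 -50 -50 -50 -50 -50 -50 -50 -50 -50 -50 -50
0.30   2   0   2   3   0   0   0   0   0   0   0   0   0   0   0   0   0   0   0   0   0   0   0   0   0
0.35   2  38  38  39  39   0   0   0   0   0   0   0   1   1   1   1   1   1   0   1   1   1   0   1   8
0.40  49  40  49  49  49  40   1   3   3   2   2   0   1   1   1   1   1   1   0   1   1   1   1   1  10
0.45  51  49  51  51  51  42   3   3   2   2   2   0   1   1   1   1   1   0   3   4   0   1   1   0  10
0.50  51  49  51  51  51  45   2   0   1   2   2   2   1   1   1   1   1   0   3   3   1   1   1   0   1
0.55  47  46  46  46  46  46   3   4  19  20   2   2  20  20   0   1   1  15  22   1   0   0   0   0   0
0.60  46  46 -50 -50  41  40   0   3  19  20  21  20  20   0   0   0   1  25  25   7   7   0  12  12  12
0.65 -50 -50 -50 -50  27  29   2   0   2   2   2  20   2   0   0   0   2  23  22   0  17  17  21  21  27
0.70 -50 -50 -50 -50 -50  26   2   8   6   1   2   2   2  11  11  11  11  11  11  11  27  27  27  27  27
0.75  26  26  26  26  26  26   1   8   8  11  11  11  11  11  11  12  13  13  11  11  27  27  27  27  27
0.80  26  26  26  26  25   0   0  10  11   8  11  11  13  14  11  12  13  13  11  11  27  27  27  27  27
0.85 -50   0   0   0   0   0   0   9   0   0   0   0  23  23  11  11  11  11  11  11  27  27  27  27  27
```

Request:
step_arm:
  plan:
    - {"tz":-1,"hand":1}
    - {"tz":-1.5}
    - {"tx":2,"ty":-2.2,"tz":-1.5}
    - {"tx":2,"ty":-2.2,"tz":-1.5}
    - {"tx":2,"ty":-2.2,"tz":-1.5}
    - {"tx":2,"ty":-2.2,"tz":-1}
    - {"tx":2,"ty":-2.2}
    - {"tx":2,"ty":-2.2}
    - {"tx":2,"ty":-2.2}
    - {"tx":2,"ty":-2.2}
  force: 20

```text
invalid input at $.plan[0]: expected keys wx, wy, wz, tx, ty, tz, hand
```

Request:
step_arm:
  plan:
    - {"wx":0,"wy":0,"wz":0,"tx":0,"ty":0,"tz":-1,"hand":1}
    - {"wx":0,"wy":0,"wz":0,"tx":0,"ty":0,"tz":-1.5,"hand":1}
    - {"wx":0,"wy":0,"wz":0,"tx":2,"ty":-2.2,"tz":-1.5,"hand":1}
    - {"wx":0,"wy":0,"wz":0,"tx":2,"ty":-2.2,"tz":-1.5,"hand":1}
    - {"wx":0,"wy":0,"wz":0,"tx":2,"ty":-2.2,"tz":-1.5,"hand":1}
    - {"wx":0,"wy":0,"wz":0,"tx":2,"ty":-2.2,"tz":-1,"hand":1}
    - {"wx":0,"wy":0,"wz":0,"tx":2,"ty":-2.2,"tz":0,"hand":1}
    - {"wx":0,"wy":0,"wz":0,"tx":2,"ty":-2.2,"tz":0,"hand":1}
    - {"wx":0,"wy":0,"wz":0,"tx":2,"ty":-2.2,"tz":0,"hand":1}
    - {"wx":0,"wy":0,"wz":0,"tx":2,"ty":-2.2,"tz":0,"hand":1}
  force: 20

```text
clock: 0.98
position: [0.2688, -0.3926, 0.3296]
ee_rot: [3.115, 0.4, 0.001]
force: [0.1, -0.1, 0.1]
width: 1.002
```

```bash
cat > st.py <<'E'
import sys,numpy as np
from scipy.spatial.transform import Rotation as Ro
from cell import arm
np.set_printoptions(precision=4,suppress=True)
def st(tx=None,ty=None,tz=None,yaw=None):
    o=arm.observe();R=Ro.from_rotvec(o['ee_rot']).as_matrix();p=o['position']
    yy=np.degrees(np.arctan2(R[1,1],R[0,1]))
    print('t',round(o['clock'],2),'p',p,'yaw_y',round(yy,2),'tilt',np.degrees(np.arccos(-R[2,2])).round(2),'down err xy',R[:2,2].round(4),'F',o['force'].round(2),'w',round(o['width'],3),'q',o['joints'].round(2))
    if tx is not None:
        dl=R.T@(np.array([tx,ty,tz])-p)*100
        print('shift tool cm',dl.round(2),'yaw units wz',None if yaw is None else round(-(((yaw-yy+180)%360)-180)/6,2))
if __name__=='__main__': st(*map(float,sys.argv[1:]))
E
python3 st.py 0.36 -0.2 0.32 78.5
```

```text
t 0.98 p [ 0.2688 -0.3926  0.3296] yaw_y -75.35 tilt 0.05 down err xy [ 0.0005 -0.0008] F [ 0.06 -0.06  0.09] w 1.002 q [ 0.94  0.13 -0.09  1.79  0.01  1.22 -0.47]
shift tool cm [ 13.69 -16.33   0.95] yaw units wz -25.64
```

Request:
step_arm:
  plan:
    - {"wx":0,"wy":0,"wz":0,"tx":2.3,"ty":-2.7,"tz":0,"hand":1}
    - {"wx":0,"wy":0,"wz":0,"tx":2.3,"ty":-2.7,"tz":0,"hand":1}
    - {"wx":0,"wy":0,"wz":0,"tx":2.3,"ty":-2.7,"tz":0,"hand":1}
    - {"wx":0,"wy":0,"wz":0,"tx":2.3,"ty":-2.7,"tz":0,"hand":1}
    - {"wx":0,"wy":0,"wz":0,"tx":2.3,"ty":-2.7,"tz":0,"hand":1}
    - {"wx":0,"wy":0,"wz":-1,"tx":2.3,"ty":-2.7,"tz":0,"hand":1}
    - {"wx":0,"wy":0,"wz":-1,"tx":0,"ty":0,"tz":0,"hand":1}
    - {"wx":0,"wy":0,"wz":-1,"tx":0,"ty":0,"tz":0,"hand":1}
    - {"wx":0,"wy":0,"wz":-1,"tx":0,"ty":0,"tz":0,"hand":1}
    - {"wx":0,"wy":0,"wz":-1,"tx":0,"ty":0,"tz":0,"hand":1}

```text
clock: 1.82
position: [0.361, -0.2021, 0.3295]
ee_rot: [2.902, 1.202, 0.0]
force: [-0.4, -0.6, -0.4]
width: 1.0
```

Request:
step_arm:
  plan:
    - {"wx":0,"wy":0,"wz":-1,"tx":0,"ty":0,"tz":0,"hand":1}
    - {"wx":0,"wy":0,"wz":-1,"tx":0,"ty":0,"tz":0,"hand":1}
    - {"wx":0,"wy":0,"wz":-1,"tx":0,"ty":0,"tz":0,"hand":1}
    - {"wx":0,"wy":0,"wz":-1,"tx":0,"ty":0,"tz":0,"hand":1}
    - {"wx":0,"wy":0,"wz":-1,"tx":0,"ty":0,"tz":0,"hand":1}
    - {"wx":0,"wy":0,"wz":-1,"tx":0,"ty":0,"tz":0,"hand":1}
    - {"wx":0,"wy":0,"wz":-1,"tx":0,"ty":0,"tz":0,"hand":1}
    - {"wx":0,"wy":0,"wz":-1,"tx":0,"ty":0,"tz":0,"hand":1}
    - {"wx":0,"wy":0,"wz":-1,"tx":0,"ty":0,"tz":0,"hand":1}
    - {"wx":0,"wy":0,"wz":-1,"tx":0,"ty":0,"tz":0,"hand":1}

```text
clock: 2.65
position: [0.3609, -0.2023, 0.3295]
ee_rot: [1.913, 2.491, -0.0]
force: [-0.3, -0.0, 0.2]
width: 0.999
```

```bash
python3 st.py 0.52 0.09 0.32 78.5
```

```text
t 2.65 p [ 0.3609 -0.2023  0.3295] yaw_y 14.94 tilt 0.04 down err xy [ 0.0004 -0.0005] F [-0.27 -0.04  0.16] w 0.999 q [ 0.72  0.04 -0.35  1.89  0.02  1.21  0.63]
shift tool cm [24.14 22.91  0.94] yaw units wz -10.59
```

Request:
step_arm:
  plan:
    - {"wx":0,"wy":0,"wz":-1,"tx":0,"ty":0,"tz":0,"hand":1}
    - {"wx":0,"wy":0,"wz":-1,"tx":0,"ty":0,"tz":0,"hand":1}
    - {"wx":0,"wy":0,"wz":-1,"tx":0,"ty":0,"tz":0,"hand":1}
    - {"wx":0,"wy":0,"wz":-1,"tx":0,"ty":0,"tz":0,"hand":1}
    - {"wx":0,"wy":0,"wz":-1,"tx":0,"ty":0,"tz":0,"hand":1}
    - {"wx":0,"wy":0,"wz":-1,"tx":0,"ty":0,"tz":0,"hand":1}
    - {"wx":0,"wy":0,"wz":-1,"tx":0,"ty":0,"tz":0,"hand":1}
    - {"wx":0,"wy":0,"wz":-1,"tx":0,"ty":0,"tz":0,"hand":1}
    - {"wx":0,"wy":0,"wz":-1,"tx":0,"ty":0,"tz":0,"hand":1}
    - {"wx":0,"wy":0,"wz":-1,"tx":0,"ty":0,"tz":0,"hand":1}

```text
clock: 3.48
position: [0.3609, -0.2023, 0.3294]
ee_rot: [0.412, 3.114, -0.001]
force: [0.2, 0.6, -0.8]
width: 1.001
```

```bash
python3 st.py 0.54 0.15 0.33 78.5
```

```text
t 3.48 p [ 0.3609 -0.2023  0.3294] yaw_y 74.94 tilt 0.04 down err xy [ 0.0004 -0.0005] F [ 0.24  0.6  -0.75] w 1.001 q [ 0.75  0.04 -0.38  1.89  0.02  1.21  1.67]
shift tool cm [-8.14 38.67 -0.07] yaw units wz -0.59
```

Request:
step_arm:
  plan:
    - {"wx":0,"wy":0,"wz":0,"tx":-0.8,"ty":3.5,"tz":0,"hand":1}
    - {"wx":0,"wy":0,"wz":0,"tx":-0.8,"ty":4,"tz":0,"hand":1}
    - {"wx":0,"wy":0,"wz":0,"tx":-0.8,"ty":4,"tz":0,"hand":1}
    - {"wx":0,"wy":0,"wz":0,"tx":-0.8,"ty":4,"tz":0,"hand":1}
    - {"wx":0,"wy":0,"wz":0,"tx":-0.8,"ty":4,"tz":0,"hand":1}
    - {"wx":0,"wy":0,"wz":0,"tx":-0.8,"ty":4,"tz":0,"hand":1}
    - {"wx":0,"wy":0,"wz":0,"tx":-0.8,"ty":4,"tz":0,"hand":1}
    - {"wx":0,"wy":0,"wz":0,"tx":-0.8,"ty":4,"tz":0,"hand":1}
    - {"wx":0,"wy":0,"wz":0,"tx":-0.8,"ty":4,"tz":0,"hand":1}
    - {"wx":0,"wy":0,"wz":-0.6,"tx":-0.8,"ty":3,"tz":0,"hand":1}

```text
clock: 4.32
position: [0.5405, 0.1513, 0.3295]
ee_rot: [0.321, 3.125, 0.002]
force: [-0.0, 0.4, 0.4]
width: 0.999
```

```bash
python3 - <<'E'
import st; st.st(.6,.1815,.3,78.5)
from h import *
p,d,c=grab('wrist','wr1')
for X in [(.6,.1815,.25),(.568,.187,.215),(.661,.169,.229)]: print(proj(c,X))
C=cloud(c,d);z=C[...,2];m=(z>.24)&(z<.258)&(d>0)&(abs(C[...,0]-.6)<.04)&(abs(C[...,1]-.18)<.04)
if m.sum()>20: print(m.sum(),C[m].mean(0),cv2.minAreaRect(C[m][:,:2].astype(np.float32)))
E
```

```text
t 4.32 p [0.5405 0.1513 0.3295] yaw_y 78.28 tilt 0.07 down err xy [0.0008 0.001 ] F [-0.04  0.41  0.42] w 0.999 q [ 0.12  0.35 -0.67  1.57  0.22  1.3   0.79]
shift tool cm [-5.21  4.16  2.95] yaw units wz -0.04
[333.0793 283.3627]
[327.5824 232.3094]
[326.6006 327.1736]
529 [0.5976 0.1825 0.2483] ((0.6008245348930359, 0.18227162957191467), (0.02770281583070755, 0.015169414691627026), 81.96356964111328)
```

View pics/wr1.png

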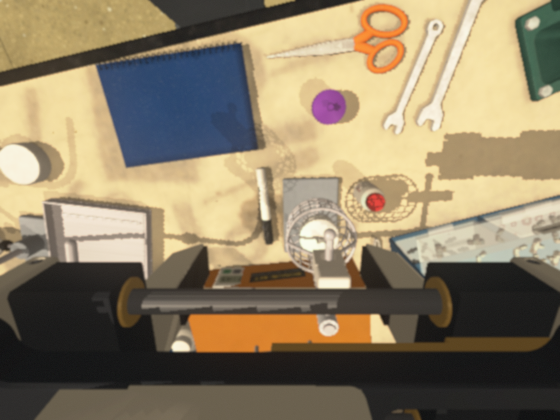

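Request:
step_arm:
  plan:
    - {"wx":0,"wy":0,"wz":0,"tx":-1.05,"ty":0.8,"tz":0,"hand":1}
    - {"wx":0,"wy":0,"wz":0,"tx":-1.05,"ty":0.85,"tz":0,"hand":1}
    - {"wx":0,"wy":0,"wz":0,"tx":-1.05,"ty":0.85,"tz":0,"hand":1}
    - {"wx":0,"wy":0,"wz":0,"tx":-1.05,"ty":0.85,"tz":0,"hand":1}
    - {"wx":0,"wy":0,"wz":0,"tx":-1.05,"ty":0.85,"tz":0,"hand":1}
    - {"wx":0,"wy":0,"wz":0,"tx":0,"ty":0,"tz":1,"hand":1}
    - {"wx":0,"wy":0,"wz":0,"tx":0,"ty":0,"tz":1,"hand":1}
    - {"wx":0,"wy":0,"wz":0,"tx":0,"ty":0,"tz":1,"hand":1}
    - {"wx":0,"wy":0,"wz":0,"tx":0,"ty":0,"tz":1,"hand":1}
    - {"wx":0,"wy":0,"wz":0,"tx":0,"ty":0,"tz":1,"hand":1}

```text
clock: 5.2
position: [0.5992, 0.1776, 0.2775]
ee_rot: [-0.322, -3.124, 0.001]
force: [0.1, 0.6, 0.5]
width: 0.997
```

```bash
python3 - <<'E'
import st; st.st(.6005,.182,.239,78.5)
from h import *
p,d,c=grab('wrist','wr2')
p,d,c=grab('top','top2')
E
```

```text
t 5.2 p [0.5992 0.1776 0.2775] yaw_y 78.24 tilt 0.06 down err xy [-0.0007 -0.0008] F [0.11 0.59 0.48] w 0.997 q [ 0.04  0.49 -0.63  1.49  0.3   1.26  0.74]
shift tool cm [-0.03  0.46  3.85] yaw units wz -0.04
```

View pics/wr2.png

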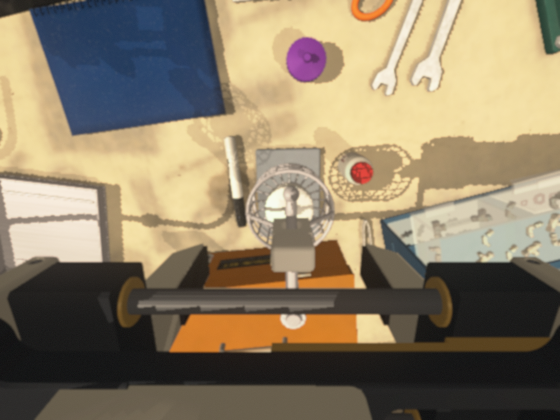

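View pics/top2.png

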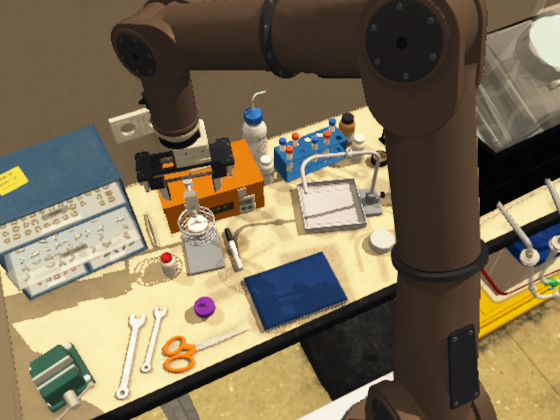

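Request:
step_arm:
  plan:
    - {"wx":0,"wy":0,"wz":0,"tx":0,"ty":0.45,"tz":0,"hand":1}
    - {"wx":0,"wy":0,"wz":0,"tx":0,"ty":0,"tz":0.65,"hand":1}
    - {"wx":0,"wy":0,"wz":0,"tx":0,"ty":0,"tz":0.65,"hand":1}
    - {"wx":0,"wy":0,"wz":0,"tx":0,"ty":0,"tz":0.65,"hand":1}
    - {"wx":0,"wy":0,"wz":0,"tx":0,"ty":0,"tz":0.65,"hand":1}
    - {"wx":0,"wy":0,"wz":0,"tx":0,"ty":0,"tz":0.65,"hand":1}
    - {"wx":0,"wy":0,"wz":0,"tx":0,"ty":0,"tz":0.6,"hand":1}
    - {"wx":0,"wy":0,"wz":0,"tx":0,"ty":0,"tz":0,"hand":1}
    - {"wx":0,"wy":0,"wz":0,"tx":0,"ty":0,"tz":0,"hand":1}
    - {"wx":0,"wy":0,"wz":0,"tx":0,"ty":0,"tz":0,"hand":0.5}

```text
clock: 6.13
position: [0.601, 0.1828, 0.2404]
ee_rot: [0.321, 3.125, 0.0]
force: [0.6, -0.4, -0.5]
width: 0.965
```

```bash
python3 - <<'E'
import st; st.st(.6005,.182,.239,78.5)
from h import *
p,d,c=grab('wrist','wr3');cv2.imwrite('pics/wr3c.png',cv2.resize(cv2.cvtColor(p,4)[150:360,150:430],None,fx=2.8,fy=2.8))
E
```

```text
t 6.13 p [0.601  0.1828 0.2404] yaw_y 78.25 tilt 0.02 down err xy [0.0002 0.0002] F [ 0.58 -0.38 -0.5 ] w 0.965 q [ 0.03  0.53 -0.63  1.54  0.32  1.18  0.71]
shift tool cm [ 0.03 -0.08  0.14] yaw units wz -0.04
```

View pics/wr3c.png

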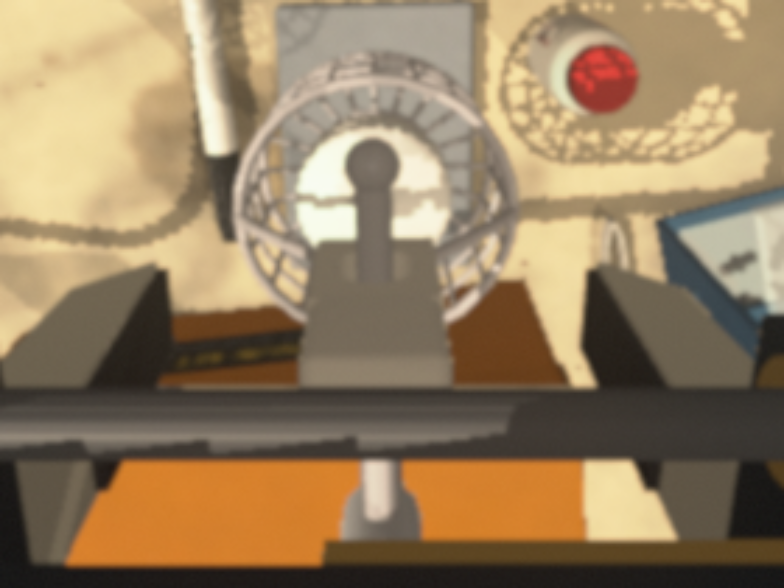

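Request:
step_arm:
  plan:
    - {"wx":0,"wy":0,"wz":0,"tx":0,"ty":-0.05,"tz":0.1,"hand":0.5}
    - {"wx":0,"wy":0,"wz":0,"tx":0,"ty":0,"tz":0,"hand":0.4}
    - {"wx":0,"wy":0,"wz":0,"tx":0,"ty":0,"tz":0,"hand":0.35}
    - {"wx":0,"wy":0,"wz":0,"tx":0,"ty":0,"tz":0,"hand":0.3}
    - {"wx":0,"wy":0,"wz":0,"tx":0,"ty":0,"tz":0,"hand":0.25}
    - {"wx":0,"wy":0,"wz":0,"tx":0,"ty":0,"tz":0,"hand":0.2}
    - {"wx":0,"wy":0,"wz":0,"tx":0,"ty":0,"tz":0,"hand":0.2}
    - {"wx":0,"wy":0,"wz":0,"tx":0,"ty":0,"tz":0,"hand":0.2}
    - {"wx":0,"wy":0,"wz":0,"tx":0,"ty":0,"tz":0,"hand":0.2}
    - {"wx":0,"wy":0,"wz":0,"tx":0,"ty":0,"tz":0,"hand":0.2}
  force: 30

```text
clock: 7.02
position: [0.6008, 0.1822, 0.2392]
ee_rot: [0.321, 3.125, -0.0]
force: [0.0, 0.0, 0.1]
width: 0.304
```

```bash
python3 st.py .6005 .182 .239 78.5
```

```text
t 7.02 p [0.6008 0.1822 0.2392] yaw_y 78.25 tilt 0.0 down err xy [ 0. -0.] F [0.01 0.   0.14] w 0.304 q [ 0.03  0.53 -0.63  1.54  0.32  1.18  0.71]
shift tool cm [ 0.02 -0.02  0.02] yaw units wz -0.04
```

Request:
step_arm:
  plan:
    - {"wx":0,"wy":0,"wz":0,"tx":0,"ty":0,"tz":-0.1,"hand":0.2}
    - {"wx":0,"wy":0,"wz":0,"tx":0,"ty":0,"tz":-0.1,"hand":0.2}
    - {"wx":0,"wy":0,"wz":0,"tx":0,"ty":0,"tz":-0.1,"hand":0.2}
    - {"wx":0,"wy":0,"wz":0,"tx":0,"ty":0,"tz":-0.1,"hand":0.2}
    - {"wx":0,"wy":0,"wz":0,"tx":0,"ty":0,"tz":-0.1,"hand":0.2}
    - {"wx":0,"wy":0,"wz":0,"tx":0.1,"ty":0,"tz":0,"hand":0.2}
    - {"wx":0,"wy":0,"wz":0,"tx":0.3,"ty":0,"tz":0,"hand":0.2}
    - {"wx":0,"wy":0,"wz":0,"tx":0.4,"ty":0,"tz":0,"hand":0.2}
    - {"wx":0,"wy":0,"wz":0,"tx":0.4,"ty":0,"tz":0,"hand":0.2}
    - {"wx":0,"wy":0,"wz":0,"tx":0.3,"ty":0,"tz":0,"hand":0.2}

```text
clock: 7.85
position: [0.5853, 0.1855, 0.2442]
ee_rot: [-0.321, -3.125, 0.0]
force: [-0.1, -0.1, -1.4]
width: 0.303
```

```bash
python3 - <<'E'
import st; st.st()
from h import *
p,d,c=grab('wrist','wr4');cv2.imwrite('pics/wr4c.png',cv2.resize(cv2.cvtColor(p,4)[150:360,150:430],None,fx=2.8,fy=2.8))
p,d,c=grab('scene','sc4');cv2.imwrite('pics/sc4c.png',cv2.resize(cv2.cvtColor(p,4)[180:310,130:270],None,fx=4.6,fy=4.6))
E
```

```text
t 7.85 p [0.5853 0.1855 0.2442] yaw_y 78.28 tilt 0.01 down err xy [-0.0002 -0.    ] F [-0.1  -0.14 -1.38] w 0.303 q [ 0.03  0.5  -0.63  1.57  0.31  1.18  0.7 ]
```

View pics/wr4c.png

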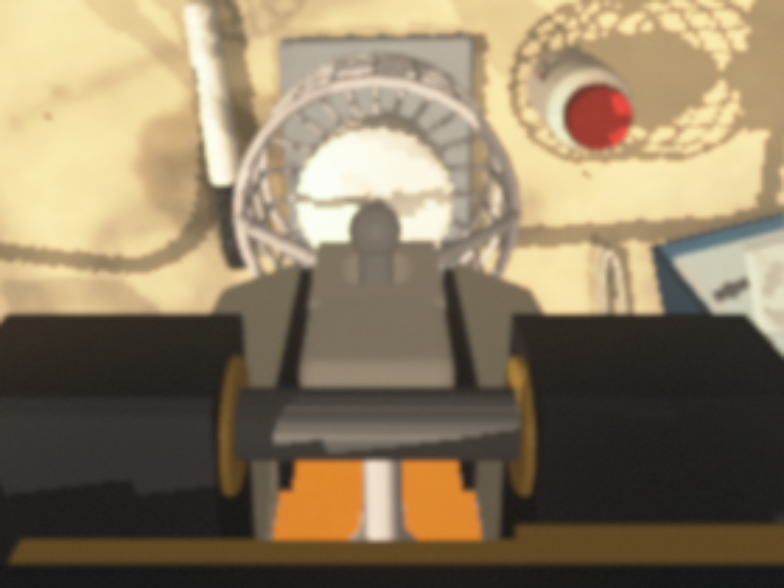

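View pics/sc4c.png

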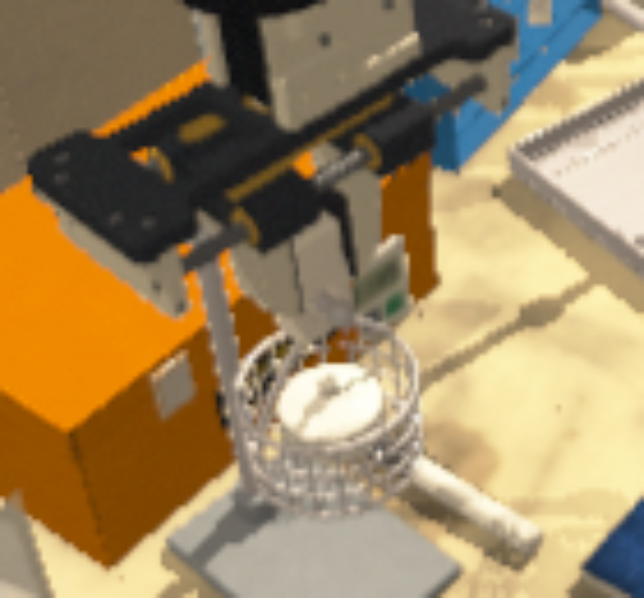

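The block is held, the ball sits centred in the bore (wr4c ~(376,232)), and the filter is in the basket. Next I slide it off the peg.

Request:
step_arm:
  plan:
    - {"wx":0,"wy":0,"wz":0,"tx":0.3,"ty":0,"tz":0,"hand":0.2}
    - {"wx":0,"wy":0,"wz":0,"tx":0.5,"ty":0,"tz":0,"hand":0.2}
    - {"wx":0,"wy":0,"wz":0,"tx":0.6,"ty":0,"tz":0,"hand":0.2}
    - {"wx":0,"wy":0,"wz":0,"tx":0.6,"ty":0,"tz":0,"hand":0.2}
    - {"wx":0,"wy":0,"wz":0,"tx":0.6,"ty":0,"tz":0,"hand":0.2}
    - {"wx":0,"wy":0,"wz":0,"tx":0.6,"ty":0,"tz":0,"hand":0.2}
    - {"wx":0,"wy":0,"wz":0,"tx":0.6,"ty":0,"tz":0,"hand":0.2}
    - {"wx":0,"wy":0,"wz":0,"tx":0.6,"ty":0,"tz":0,"hand":0.2}
    - {"wx":0,"wy":0,"wz":0,"tx":0.6,"ty":0,"tz":0,"hand":0.2}
    - {"wx":0,"wy":0,"wz":0,"tx":0.5,"ty":0,"tz":0,"hand":0.2}

```text
clock: 8.78
position: [0.5315, 0.1966, 0.2443]
ee_rot: [0.321, 3.125, -0.0]
force: [0.5, -0.6, -1.8]
width: 0.303
```

```bash
python3 - <<'E'
import st; st.st()
from h import *
p,d,c=grab('wrist','wr5')
E
```

```text
t 8.78 p [0.5315 0.1966 0.2443] yaw_y 78.26 tilt 0.0 down err xy [ 0.     -0.0001] F [ 0.53 -0.59 -1.81] w 0.303 q [ 0.03  0.43 -0.66  1.68  0.29  1.13  0.65]
```

View pics/wr5.png

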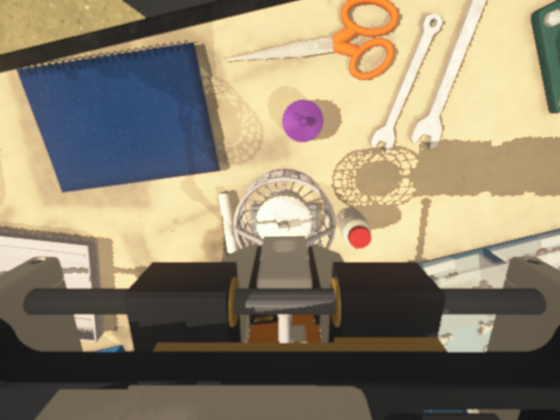

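Request:
step_arm:
  plan:
    - {"wx":0,"wy":0,"wz":0,"tx":0.5,"ty":0,"tz":0,"hand":0.2}
    - {"wx":0,"wy":0,"wz":0,"tx":0.5,"ty":-0.3,"tz":0,"hand":0.2}
    - {"wx":0,"wy":0,"wz":0,"tx":0.5,"ty":-0.6,"tz":0,"hand":0.2}
    - {"wx":0,"wy":0,"wz":0,"tx":0.2,"ty":-0.9,"tz":0,"hand":0.2}
    - {"wx":0,"wy":0,"wz":0,"tx":0,"ty":-1.2,"tz":0,"hand":0.2}
    - {"wx":0,"wy":0,"wz":0,"tx":0,"ty":-1.5,"tz":0,"hand":0.2}
    - {"wx":0,"wy":0,"wz":0,"tx":0,"ty":-1.8,"tz":0,"hand":0.2}
    - {"wx":0,"wy":0,"wz":0,"tx":0,"ty":-1.8,"tz":0,"hand":0.2}
    - {"wx":0,"wy":0,"wz":0,"tx":0,"ty":-1.8,"tz":0,"hand":0.2}
    - {"wx":0,"wy":0,"wz":0,"tx":0,"ty":-1.8,"tz":0,"hand":0.2}

```text
clock: 9.67
position: [0.4914, 0.083, 0.2442]
ee_rot: [0.324, 3.125, -0.001]
force: [1.7, -0.3, -1.4]
width: 0.306
```

Request:
step_arm:
  plan:
    - {"wx":0,"wy":0,"wz":0,"tx":0,"ty":-1.8,"tz":0,"hand":0.2}
    - {"wx":0,"wy":0,"wz":0,"tx":0,"ty":-1.8,"tz":0,"hand":0.2}
    - {"wx":0,"wy":0,"wz":0,"tx":0,"ty":-1.8,"tz":0,"hand":0.2}
    - {"wx":0,"wy":0,"wz":0,"tx":0,"ty":-1.8,"tz":0,"hand":0.2}
    - {"wx":0,"wy":0,"wz":0.2,"tx":-0.4,"ty":-1.5,"tz":0.2,"hand":0.2}
    - {"wx":0,"wy":0,"wz":0.3,"tx":-0.4,"ty":-1.2,"tz":0.2,"hand":0.2}
    - {"wx":0,"wy":0,"wz":0.3,"tx":-0.4,"ty":-0.9,"tz":0.3,"hand":0.2}
    - {"wx":0,"wy":0,"wz":0.3,"tx":-0.3,"ty":-0.6,"tz":0.3,"hand":0.2}
    - {"wx":0,"wy":0,"wz":0.05,"tx":0,"ty":-0.3,"tz":0.2,"hand":0.2}
    - {"wx":0,"wy":0,"wz":0,"tx":0,"ty":0,"tz":0.2,"hand":0.2}

```text
clock: 10.5
position: [0.4809, -0.0327, 0.2297]
ee_rot: [-0.51, -3.099, -0.0]
force: [-0.0, 0.2, -0.9]
width: 0.304
```

```bash
python3 - <<'E'
import st; st.st(.4964,-.0532,.229,71.4)
from h import *
for n in('wrist','top','scene'): p,d,c=grab(n,n[:2]+'6')
E
```

```text
t 10.5 p [ 0.4809 -0.0327  0.2297] yaw_y 71.3 tilt 0.04 down err xy [-0.0007  0.0002] F [-0.03  0.2  -0.91] w 0.304 q [ 0.45  0.29 -0.6   1.9   0.19  1.01  1.01]
shift tool cm [-2.13 -1.45  0.07] yaw units wz -0.02
```

View pics/wr6.png

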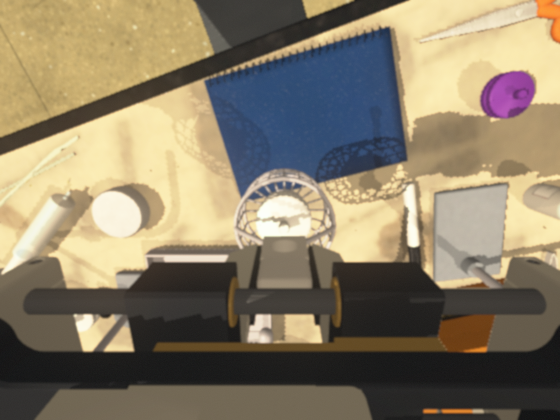

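View pics/sc6.png

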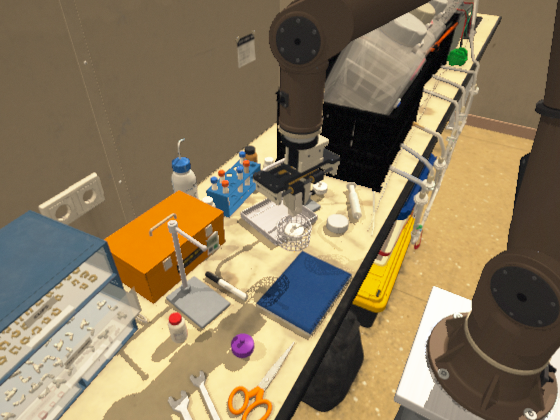

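View pics/to6.png

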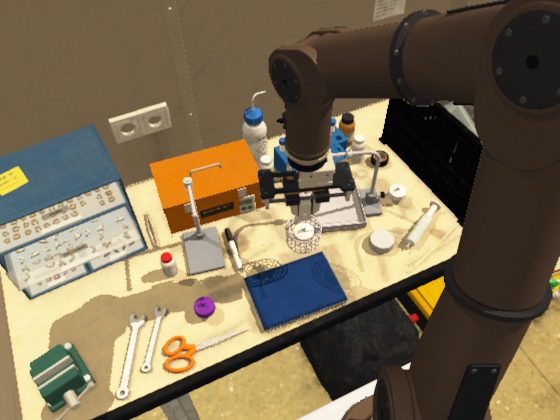

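```bash
python3 - <<'E'
from h import *
np.set_printoptions(precision=4,suppress=True)
p,d,c=load('wr6');C=cloud(c,d)
for X in [(.5276,-.0638,.2),(.5465,-.0702,.2)]: print(proj(c,X))
cv2.imwrite('pics/wr6c.png',cv2.resize(cv2.cvtColor(p,4)[230:360,200:340],None,fx=5,fy=5,interpolation=cv2.INTER_CUBIC))
z=C[...,2]
m=(z>.18)&(z<.212)&(C[...,0]>.5)&(C[...,1]<-.03)&(d>0)
v,u=np.nonzero(m);print(m.sum())
for vv in sorted(set(v)):
    k=u[v==vv];print(vv,k.min(),k.max(),C[vv,int(k.mean())], ray(c,k.mean(),vv,.2)[:2])
E
```

```text
[263.1615 325.6312]
[263.7881 349.0639]
197
327 266 266 [ 0.5305 -0.0629  0.1984] [ 0.5293 -0.0623]
328 263 269 [ 0.5296 -0.0624  0.2007] [ 0.5301 -0.0626]
329 262 270 [ 0.5304 -0.0627  0.2006] [ 0.5309 -0.0629]
330 261 271 [ 0.5305 -0.0627  0.2015] [ 0.5316 -0.0632]
331 260 272 [ 0.5302 -0.0625  0.2028] [ 0.5324 -0.0635]
332 260 272 [ 0.5312 -0.0629  0.2026] [ 0.5332 -0.0637]
333 259 272 [ 0.5314 -0.0636  0.203 ] [ 0.5339 -0.0644]
334 259 272 [ 0.5307 -0.0633  0.2049] [ 0.5346 -0.0649]
335 259 272 [ 0.5312 -0.0634  0.2053] [ 0.5355 -0.0649]
336 259 272 [ 0.5316 -0.0635  0.2057] [ 0.5363 -0.0652]
337 259 272 [ 0.5326 -0.0639  0.2055] [ 0.5371 -0.0655]
338 259 273 [ 0.5335 -0.0635  0.2055] [ 0.538  -0.0655]
339 259 272 [ 0.5334 -0.0641  0.2063] [ 0.5387 -0.0661]
340 259 273 [ 0.5351 -0.0641  0.2055] [ 0.5396 -0.066 ]
341 259 273 [ 0.5357 -0.0643  0.2057] [ 0.5404 -0.0663]
342 259 273 [ 0.5362 -0.0644  0.206 ] [ 0.5412 -0.0666]
```

View pics/wr6c.png

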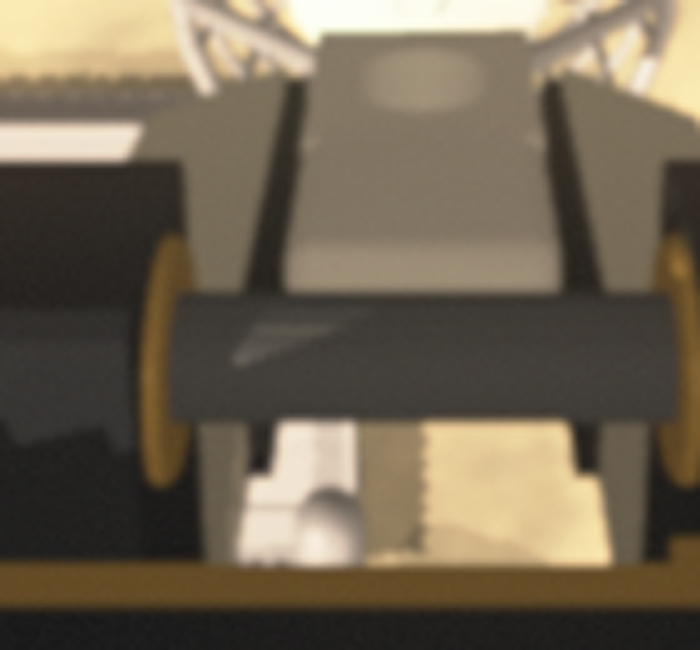

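```bash
python3 st.py .5061 -.0554 .2295 71.4
python3 - <<'E'
from h import *
o=arm.observe()['position'];c=arm.calibration('wrist');print(proj(c,o),proj(c,o-[0,0,.02]))
E
```

```text
t 10.65 p [ 0.4809 -0.0315  0.23  ] yaw_y 71.45 tilt 0.03 down err xy [-0.0004  0.0004] F [ 0.06 -0.09 -1.77] w 0.304 q [ 0.45  0.29 -0.6   1.9   0.19  1.01  1.01]
shift tool cm [-3.15 -1.46  0.05] yaw units wz 0.01
[284.12775172 279.12370256] [284.13961064 261.43799813]
```

Request:
step_arm:
  plan:
    - {"wx":0,"wy":0,"wz":0,"tx":0,"ty":-0.4,"tz":0,"hand":0.2}
    - {"wx":0,"wy":0,"wz":0,"tx":0,"ty":-0.6,"tz":0.05,"hand":0.2}
    - {"wx":0,"wy":0,"wz":0,"tx":-0.3,"ty":-0.45,"tz":0,"hand":0.2}
    - {"wx":0,"wy":0,"wz":0,"tx":-0.6,"ty":0,"tz":0,"hand":0.2}
    - {"wx":0,"wy":0,"wz":0,"tx":-0.7,"ty":0,"tz":0,"hand":0.2}
    - {"wx":0,"wy":0,"wz":0,"tx":-0.7,"ty":0,"tz":0,"hand":0.2}
    - {"wx":0,"wy":0,"wz":0,"tx":-0.5,"ty":0,"tz":0,"hand":0.2}
    - {"wx":0,"wy":0,"wz":0,"tx":-0.3,"ty":0,"tz":0,"hand":0.2}
    - {"wx":0,"wy":0,"wz":0,"tx":0,"ty":0,"tz":0,"hand":0.2}
    - {"wx":0,"wy":0,"wz":0,"tx":0,"ty":0,"tz":0,"hand":0.2}

```text
clock: 11.48
position: [0.5057, -0.0559, 0.2296]
ee_rot: [-0.509, -3.1, -0.0]
force: [-1.3, -0.1, -1.3]
width: 0.305
```

```bash
python3 - <<'E'
import st; st.st(.5061,-.0554,.2295,71.4)
from h import *
np.set_printoptions(precision=4,suppress=True)
for n in('wrist','top','scene'):
    p,d,c=grab(n,n[:2]+'7')
    if n=='wrist':
        C=cloud(c,d);z=C[...,2]
        m=(z>.18)&(z<.212)&(C[...,0]>.5)&(C[...,1]<-.03)&(d>0)
        v,u=np.nonzero(m)
        for vv in sorted(set(v)):
            k=u[v==vv];print(vv,k.min(),k.max(), ray(c,k.mean(),vv,.2)[:2])
        cv2.imwrite('pics/wr7c.png',cv2.resize(cv2.cvtColor(p,4)[230:360,200:340],None,fx=5,fy=5,interpolation=cv2.INTER_CUBIC))
    if n=='scene':cv2.imwrite('pics/sc7c.png',cv2.resize(cv2.cvtColor(p,4)[140:270,230:370],None,fx=4.6,fy=4.6,interpolation=cv2.INTER_CUBIC))
E
```

```text
t 11.48 p [ 0.5057 -0.0559  0.2296] yaw_y 71.37 tilt 0.03 down err xy [-0.0004  0.0003] F [-1.29 -0.09 -1.29] w 0.305 q [ 0.46  0.33 -0.58  1.84  0.21  1.03  1.05]
shift tool cm [-0.02  0.06  0.01] yaw units wz -0.01
236 288 305 [ 0.4963 -0.0447]
237 286 305 [ 0.4968 -0.0455]
238 287 305 [ 0.4975 -0.0454]
239 285 305 [ 0.4981 -0.0457]
240 285 305 [ 0.4987 -0.0462]
241 283 306 [ 0.4991 -0.0469]
242 280 306 [ 0.4996 -0.0477]
243 279 306 [ 0.5    -0.0485]
244 277 315 [ 0.501  -0.0478]
245 275 318 [ 0.5018 -0.0475]
246 274 319 [ 0.5026 -0.0471]
247 273 315 [ 0.5027 -0.049 ]
248 272 312 [ 0.503  -0.0503]
249 272 308 [ 0.5034 -0.0513]
250 274 308 [ 0.5043 -0.0509]
251 277 308 [ 0.5052 -0.0502]
252 287 308 [ 0.5069 -0.0474]
253 287 307 [ 0.5072 -0.0486]
254 287 308 [ 0.5088 -0.0462]
315 279 293 [ 0.5492 -0.0693]
316 279 293 [ 0.5499 -0.0695]
317 279 293 [ 0.5507 -0.0698]
318 279 293 [ 0.5515 -0.07  ]
319 279 293 [ 0.5522 -0.0703]
320 279 293 [ 0.553  -0.0706]
321 279 293 [ 0.5538 -0.0708]
322 279 293 [ 0.5546 -0.0711]
323 279 293 [ 0.5553 -0.0713]
324 279 293 [ 0.5561 -0.0716]
325 279 293 [ 0.5569 -0.0719]
326 279 293 [ 0.5577 -0.0721]
327 279 293 [ 0.5585 -0.0724]
328 279 293 [ 0.5592 -0.0727]
329 279 293 [ 0.56   -0.0729]
330 279 293 [ 0.5608 -0.0732]
331 279 293 [ 0.5616 -0.0734]
332 279 293 [ 0.5624 -0.0737]
333 279 293 [ 0.5632 -0.074 ]
334 279 293 [ 0.564  -0.0742]
335 279 293 [ 0.5648 -0.0745]
336 279 293 [ 0.5656 -0.0748]
337 279 293 [ 0.5664 -0.0751]
338 279 293 [ 0.5672 -0.0753]
339 279 292 [ 0.5679 -0.0759]
340 279 292 [ 0.5687 -0.0762]
341 279 292 [ 0.5695 -0.0765]
342 279 292 [ 0.5704 -0.0768]
```

View pics/wr7c.png

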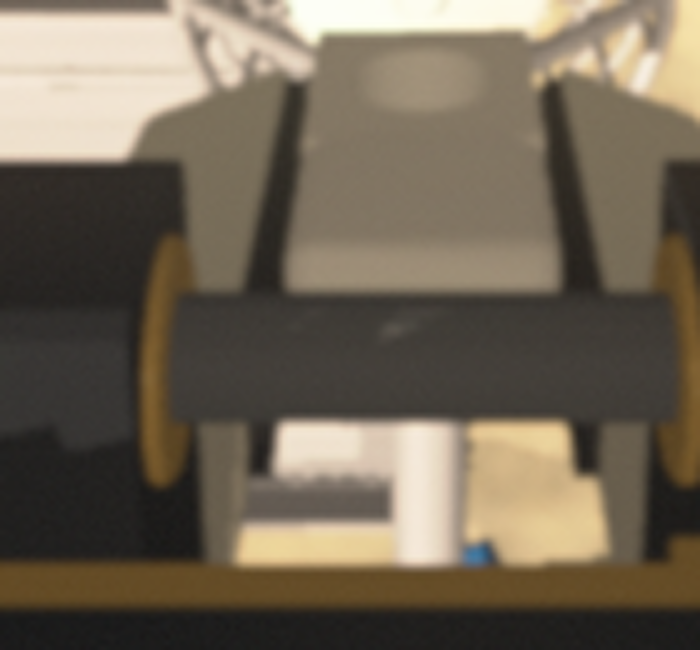

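View pics/sc7c.png

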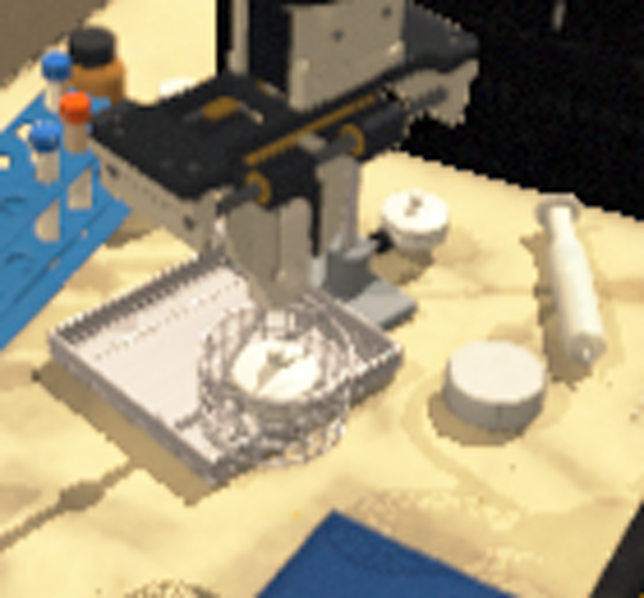

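Request:
step_arm:
  plan:
    - {"wx":0,"wy":0,"wz":0,"tx":0,"ty":0.1,"tz":0,"hand":0.2}
    - {"wx":0,"wy":0,"wz":0,"tx":-0.2,"ty":0,"tz":0,"hand":0.2}
    - {"wx":0,"wy":0,"wz":0,"tx":-0.3,"ty":0,"tz":0,"hand":0.2}
    - {"wx":0,"wy":0,"wz":0,"tx":-0.3,"ty":0,"tz":0,"hand":0.2}
    - {"wx":0,"wy":0,"wz":0,"tx":-0.4,"ty":0,"tz":0,"hand":0.2}
    - {"wx":0,"wy":0,"wz":0,"tx":-0.4,"ty":0,"tz":0,"hand":0.2}
    - {"wx":0,"wy":0,"wz":0,"tx":-0.4,"ty":0,"tz":0,"hand":0.2}
    - {"wx":0,"wy":0,"wz":0,"tx":-0.4,"ty":0,"tz":0,"hand":0.2}
    - {"wx":0,"wy":0,"wz":0,"tx":-0.3,"ty":0,"tz":0,"hand":0.2}
    - {"wx":0,"wy":0,"wz":0,"tx":0,"ty":0,"tz":0,"hand":0.2}

```text
clock: 12.47
position: [0.5322, -0.0641, 0.2296]
ee_rot: [0.509, 3.1, 0.0]
force: [-0.1, -0.3, -1.1]
width: 0.303
```

```bash
cat > look.py <<'E'
import sys,st; st.st(*map(float,sys.argv[2:]))
from h import *
tag=sys.argv[1]
a=grab('wrist','wr'+tag)[0];b=grab('scene','sc'+tag)[0]
A=cv2.resize(cv2.cvtColor(a,4)[170:360,180:390],(400,362),interpolation=cv2.INTER_CUBIC)
B=cv2.resize(cv2.cvtColor(b,4)[130:270,220:375],(400,362),interpolation=cv2.INTER_CUBIC)
cv2.imwrite('pics/lk'+tag+'.png',np.hstack([A,B]))
o=arm.observe()['position'];D=o[:2]-[.6003,-.199];s,k=np.sin(np.radians(-18.6)),np.cos(np.radians(-18.6))
print('stand xy',D[0]*k+D[1]*s,-D[0]*s+D[1]*k)
E
python3 look.py 8
```

```text
t 12.47 p [ 0.5322 -0.0641  0.2296] yaw_y 71.33 tilt 0.01 down err xy [0.0002 0.0001] F [-0.13 -0.34 -1.1 ] w 0.303 q [ 0.45  0.37 -0.57  1.78  0.23  1.06  1.05]
stand xy -0.10827296650881196 0.10626902001314883
```

View pics/lk8.png

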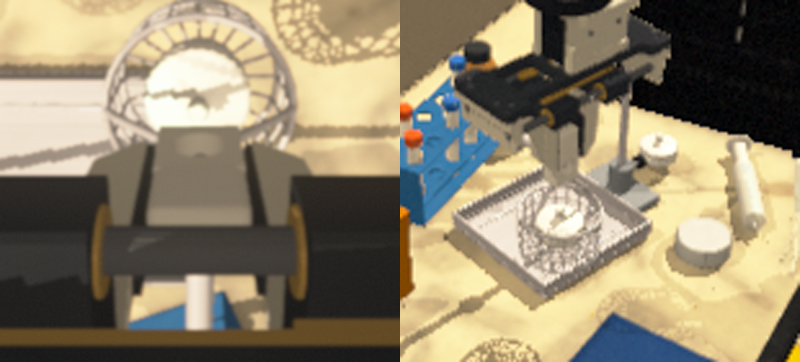

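Request:
step_arm:
  plan:
    - {"wx":0,"wy":0,"wz":0,"tx":-0.3,"ty":0,"tz":0,"hand":0.2}
    - {"wx":0,"wy":0,"wz":0,"tx":-0.5,"ty":0,"tz":0,"hand":0.2}
    - {"wx":0,"wy":0,"wz":0,"tx":-0.5,"ty":0,"tz":0,"hand":0.2}
    - {"wx":0,"wy":0,"wz":0,"tx":-0.5,"ty":0,"tz":0,"hand":0.2}
    - {"wx":0,"wy":0,"wz":0,"tx":-0.5,"ty":0,"tz":0,"hand":0.2}
    - {"wx":0,"wy":0,"wz":0,"tx":-0.5,"ty":0,"tz":0,"hand":0.2}
    - {"wx":0,"wy":0,"wz":0,"tx":-0.5,"ty":0,"tz":0,"hand":0.2}
    - {"wx":0,"wy":0,"wz":0,"tx":-0.5,"ty":0,"tz":0,"hand":0.2}
    - {"wx":0,"wy":0,"wz":0,"tx":-0.3,"ty":0,"tz":0,"hand":0.2}
    - {"wx":0,"wy":0,"wz":0,"tx":0,"ty":0,"tz":0,"hand":0.2}

```text
clock: 13.4
position: [0.5711, -0.0772, 0.2296]
ee_rot: [0.51, 3.1, 0.0]
force: [-0.6, 0.5, -1.2]
width: 0.305
```

```bash
python3 look.py 9
```

```text
t 13.4 p [ 0.5711 -0.0772  0.2296] yaw_y 71.33 tilt 0.01 down err xy [0.0001 0.0001] F [-0.61  0.48 -1.18] w 0.305 q [ 0.44  0.43 -0.55  1.69  0.25  1.09  1.06]
stand xy -0.06732348778902028 0.10627544899386605
```

View pics/lk9.png

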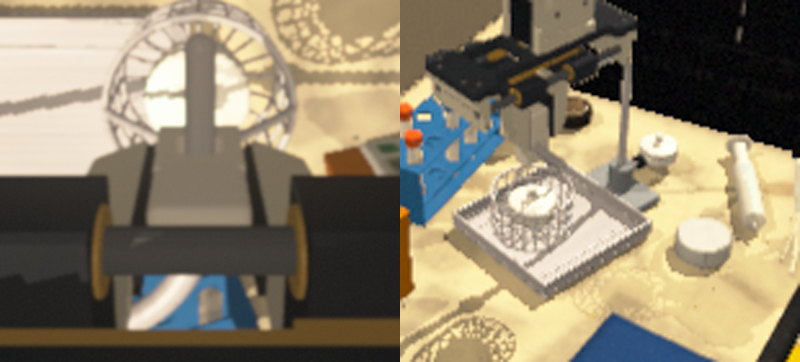

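Request:
step_arm:
  plan:
    - {"wx":0,"wy":0,"wz":0,"tx":-0.2,"ty":0,"tz":0,"hand":0.2}
    - {"wx":0,"wy":0,"wz":0,"tx":-0.3,"ty":0,"tz":0,"hand":0.2}
    - {"wx":0,"wy":0,"wz":0,"tx":-0.4,"ty":0,"tz":0,"hand":0.2}
    - {"wx":0,"wy":0,"wz":0,"tx":-0.4,"ty":0,"tz":0,"hand":0.2}
    - {"wx":0,"wy":0,"wz":0,"tx":-0.4,"ty":0,"tz":0,"hand":0.2}
    - {"wx":0,"wy":0,"wz":0,"tx":-0.3,"ty":0,"tz":0,"hand":0.2}
    - {"wx":0,"wy":0,"wz":0,"tx":-0.1,"ty":0,"tz":0,"hand":0.2}
    - {"wx":0,"wy":0,"wz":0,"tx":0,"ty":0,"tz":0,"hand":0.2}
    - {"wx":0,"wy":0,"wz":0,"tx":0,"ty":0,"tz":0,"hand":0.2}
    - {"wx":0,"wy":0,"wz":0,"tx":0,"ty":0,"tz":0,"hand":0.2}

```text
clock: 14.33
position: [0.5902, -0.0835, 0.2297]
ee_rot: [-0.509, -3.1, 0.0]
force: [-0.4, -0.7, -1.7]
width: 0.302
```

```bash
python3 look.py 10; cat > rod.py <<'E'
# rod points from top/scene views (height mask) in fitted stand frame
from h import *
import sys
p,d,c=load(sys.argv[1]);C=cloud(c,d);z=C[...,2]
m=(z>.19)&(z<.21)&(d>0)&(C[...,0]>.5)&(C[...,0]<.68)&(C[...,1]>-.27)&(C[...,1]<-.03)
v,u=np.nonzero(m);s,k=np.sin(np.radians(-18.6)),np.cos(np.radians(-18.6))
for vv in sorted(set(v))[::3]:
    q=u[v==vv];a=[ray(c,x,vv,.2)[:2]-[.6003,-.199] for x in(q.min(),q.max())]
    print(vv,q.min(),q.max(),[(round(1000*(e[0]*k+e[1]*s),1),round(1000*(-e[0]*s+e[1]*k),1)) for e in a])
E
python3 rod.py wr10
```

```text
t 14.33 p [ 0.5902 -0.0835  0.2297] yaw_y 71.36 tilt 0.01 down err xy [-0.0002  0.    ] F [-0.39 -0.67 -1.74] w 0.302 q [ 0.43  0.46 -0.54  1.64  0.26  1.11  1.06]
stand xy -0.046379050772461926 0.10620376345739234
153 282 288 [(np.float64(-109.6), np.float64(105.1)), (np.float64(-109.6), np.float64(108.5))]
156 278 291 [(np.float64(-108.0), np.float64(102.8)), (np.float64(-107.9), np.float64(110.2))]
159 277 293 [(np.float64(-106.3), np.float64(102.2)), (np.float64(-106.3), np.float64(111.3))]
162 277 293 [(np.float64(-104.6), np.float64(102.2)), (np.float64(-104.5), np.float64(111.3))]
165 277 293 [(np.float64(-102.8), np.float64(102.2)), (np.float64(-102.8), np.float64(111.4))]
168 277 293 [(np.float64(-101.1), np.float64(102.2)), (np.float64(-101.1), np.float64(111.4))]
171 277 293 [(np.float64(-99.4), np.float64(102.2)), (np.float64(-99.4), np.float64(111.4))]
174 277 293 [(np.float64(-97.6), np.float64(102.1)), (np.float64(-97.6), np.float64(111.4))]
177 277 293 [(np.float64(-95.9), np.float64(102.1)), (np.float64(-95.9), np.float64(111.4))]
180 277 293 [(np.float64(-94.1), np.
[... 2202 characters left out ...]
5 [(np.float64(-48.0), np.float64(91.6)), (np.float64(-47.9), np.float64(119.4))]
317 75 256 [(np.float64(0.6), np.float64(-36.4)), (np.float64(0.7), np.float64(87.0))]
320 77 127 [(np.float64(3.1), np.float64(-35.5)), (np.float64(3.1), np.float64(-1.3))]
323 76 128 [(np.float64(5.5), np.float64(-36.8)), (np.float64(5.6), np.float64(-1.0))]
326 77 128 [(np.float64(8.0), np.float64(-36.6)), (np.float64(8.0), np.float64(-1.5))]
329 109 119 [(np.float64(10.5), np.float64(-15.0)), (np.float64(10.5), np.float64(-8.1))]
332 110 117 [(np.float64(13.0), np.float64(-14.8)), (np.float64(13.0), np.float64(-9.9))]
335 100 114 [(np.float64(15.6), np.float64(-22.2)), (np.float64(15.6), np.float64(-12.4))]
```

View pics/wr10.png

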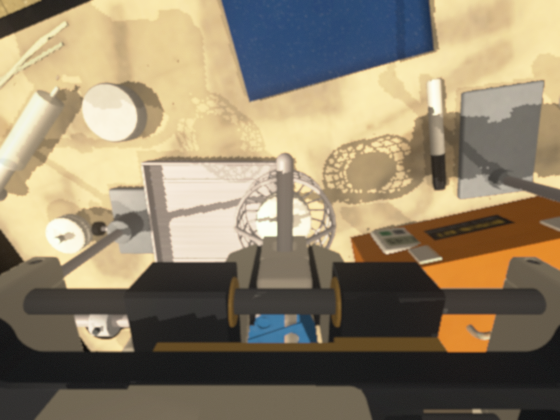

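Request:
step_arm:
  plan:
    - {"wx":0,"wy":0,"wz":0,"tx":-0.28,"ty":0.02,"tz":0,"hand":0.2}
    - {"wx":0,"wy":0,"wz":0.5,"tx":-0.236,"ty":-0.006,"tz":0,"hand":0.2}
    - {"wx":0,"wy":0,"wz":0.5,"tx":-0.236,"ty":-0.006,"tz":0,"hand":0.2}
    - {"wx":0,"wy":0,"wz":0.5,"tx":-0.236,"ty":-0.006,"tz":0,"hand":0.2}
    - {"wx":0,"wy":0,"wz":0.5,"tx":-0.236,"ty":-0.006,"tz":0,"hand":0.2}
    - {"wx":0,"wy":0,"wz":0.5,"tx":-0.236,"ty":-0.006,"tz":0,"hand":0.2}
    - {"wx":0,"wy":0,"wz":0.5,"tx":-0.236,"ty":-0.006,"tz":0,"hand":0.2}
    - {"wx":0,"wy":0,"wz":0.5,"tx":-0.236,"ty":-0.006,"tz":0,"hand":0.2}
    - {"wx":0,"wy":0,"wz":0.5,"tx":-0.236,"ty":-0.006,"tz":0,"hand":0.2}
    - {"wx":0,"wy":0,"wz":0,"tx":0,"ty":0,"tz":0,"hand":0.2}

```text
clock: 15.27
position: [0.6096, -0.0942, 0.2297]
ee_rot: [1.146, 2.925, -0.0]
force: [-0.5, -0.6, -1.2]
width: 0.308
```

```bash
sed -i 's/\[.6003,-.199\]/[.6021,-.1983]/' look.py rod.py
cat >> look.py <<'E'
X,Y=D[0]*k+D[1]*s,-D[0]*s+D[1]*k
from scipy.spatial.transform import Rotation as Ro
M=Ro.from_rotvec(arm.observe()['ee_rot']).as_matrix();yy=np.degrees(np.arctan2(M[1,1],M[0,1]))
print('radius from bend centre mm',1000*np.hypot(X+.045,Y-.06),'bend angle pos',90-np.degrees(np.arctan2(Y-.06,X+.045)),'tool turned',71.4-yy)
E
python3 look.py 11
```

```text
t 15.27 p [ 0.6096 -0.0942  0.2297] yaw_y 47.19 tilt 0.02 down err xy [ 0.0002 -0.0003] F [-0.55 -0.55 -1.24] w 0.308 q [ 0.36  0.48 -0.43  1.59  0.22  1.12  0.7 ]
stand xy -0.02656932119552881 0.10131563634625142
radius from bend centre mm 45.24015614351121 bend angle pos 24.041388170081547 tool turned 23.94557617442051
```

View pics/lk11.png

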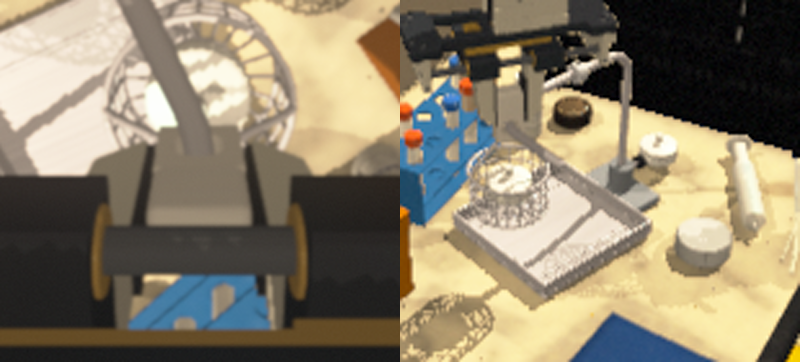

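Request:
step_arm:
  plan:
    - {"wx":0,"wy":0,"wz":0.5,"tx":-0.236,"ty":-0.008,"tz":0,"hand":0.2}
    - {"wx":0,"wy":0,"wz":0.5,"tx":-0.236,"ty":-0.008,"tz":0,"hand":0.2}
    - {"wx":0,"wy":0,"wz":0.5,"tx":-0.236,"ty":-0.008,"tz":0,"hand":0.2}
    - {"wx":0,"wy":0,"wz":0.5,"tx":-0.236,"ty":-0.008,"tz":0,"hand":0.2}
    - {"wx":0,"wy":0,"wz":0.5,"tx":-0.236,"ty":-0.008,"tz":0,"hand":0.2}
    - {"wx":0,"wy":0,"wz":0.5,"tx":-0.236,"ty":-0.008,"tz":0,"hand":0.2}
    - {"wx":0,"wy":0,"wz":0.5,"tx":-0.236,"ty":-0.008,"tz":0,"hand":0.2}
    - {"wx":0,"wy":0,"wz":0.5,"tx":-0.236,"ty":-0.008,"tz":0,"hand":0.2}
    - {"wx":0,"wy":0,"wz":0.5,"tx":-0.236,"ty":-0.008,"tz":0,"hand":0.2}
    - {"wx":0,"wy":0,"wz":0,"tx":0,"ty":0,"tz":0,"hand":0.2}

```text
clock: 16.2
position: [0.6208, -0.1118, 0.2297]
ee_rot: [1.796, 2.578, -0.0]
force: [-0.7, -0.9, -1.5]
width: 0.304
```

```bash
python3 look.py 12
```

```text
t 16.2 p [ 0.6208 -0.1118  0.2297] yaw_y 20.28 tilt 0.02 down err xy [-0.     -0.0003] F [-0.67 -0.86 -1.5 ] w 0.304 q [ 0.31  0.48 -0.32  1.56  0.16  1.12  0.31]
stand xy -0.010125009342958364 0.08842370140928765
radius from bend centre mm 44.9907965603309 bend angle pos 50.81938938138062 tool turned 50.8832595874874
```

View pics/lk12.png

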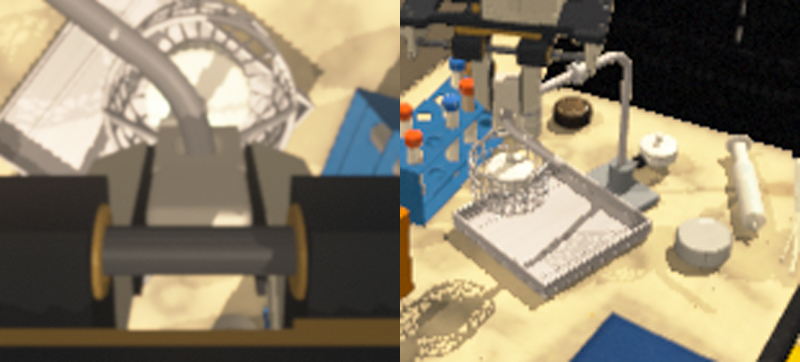

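Request:
step_arm:
  plan:
    - {"wx":0,"wy":0,"wz":0.5,"tx":-0.236,"ty":-0.006,"tz":0,"hand":0.2}
    - {"wx":0,"wy":0,"wz":0.5,"tx":-0.236,"ty":-0.006,"tz":0,"hand":0.2}
    - {"wx":0,"wy":0,"wz":0.5,"tx":-0.236,"ty":-0.006,"tz":0,"hand":0.2}
    - {"wx":0,"wy":0,"wz":0.5,"tx":-0.236,"ty":-0.006,"tz":0,"hand":0.2}
    - {"wx":0,"wy":0,"wz":0.5,"tx":-0.236,"ty":-0.006,"tz":0,"hand":0.2}
    - {"wx":0,"wy":0,"wz":0.5,"tx":-0.236,"ty":-0.006,"tz":0,"hand":0.2}
    - {"wx":0,"wy":0,"wz":0.5,"tx":-0.236,"ty":-0.006,"tz":0,"hand":0.2}
    - {"wx":0,"wy":0,"wz":0.5,"tx":-0.236,"ty":-0.006,"tz":0,"hand":0.2}
    - {"wx":0,"wy":0,"wz":0.5,"tx":-0.236,"ty":-0.006,"tz":0,"hand":0.2}
    - {"wx":0,"wy":0,"wz":0,"tx":0,"ty":0,"tz":0,"hand":0.2}

```text
clock: 17.13
position: [0.6232, -0.1326, 0.2297]
ee_rot: [2.347, 2.088, -0.0]
force: [-0.4, -0.7, -1.4]
width: 0.303
```

```bash
python3 look.py 13
```

```text
t 17.13 p [ 0.6232 -0.1326  0.2297] yaw_y -6.68 tilt 0.02 down err xy [-0.0002 -0.0002] F [-0.42 -0.74 -1.39] w 0.303 q [ 0.26  0.48 -0.2   1.55  0.11  1.12 -0.08]
stand xy -0.0010721230961876736 0.06951502149996927
radius from bend centre mm 44.94656831640615 bend angle pos 77.77822262258577 tool turned 77.85598925168952
```

View pics/lk13.png

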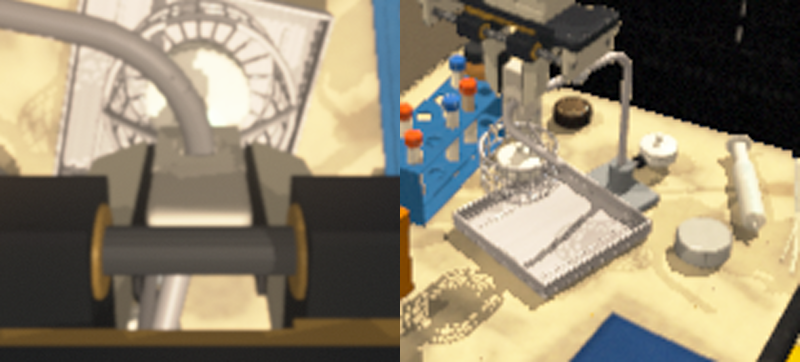

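Request:
step_arm:
  plan:
    - {"wx":0,"wy":0,"wz":0.5,"tx":-0.236,"ty":-0.006,"tz":0,"hand":0.2}
    - {"wx":0,"wy":0,"wz":0.5,"tx":-0.236,"ty":-0.006,"tz":0,"hand":0.2}
    - {"wx":0,"wy":0,"wz":0.5,"tx":-0.236,"ty":-0.006,"tz":0,"hand":0.2}
    - {"wx":0,"wy":0,"wz":0.5,"tx":-0.236,"ty":-0.006,"tz":0,"hand":0.2}
    - {"wx":0,"wy":0,"wz":0,"tx":-0.3,"ty":0,"tz":0,"hand":0.2}
    - {"wx":0,"wy":0,"wz":0,"tx":-0.4,"ty":0,"tz":0,"hand":0.2}
    - {"wx":0,"wy":0,"wz":0,"tx":-0.4,"ty":0,"tz":0,"hand":0.2}
    - {"wx":0,"wy":0,"wz":0,"tx":-0.3,"ty":0,"tz":0,"hand":0.2}
    - {"wx":0,"wy":0,"wz":0,"tx":0,"ty":0,"tz":0,"hand":0.2}
    - {"wx":0,"wy":0,"wz":0,"tx":0,"ty":0,"tz":0,"hand":0.2}

```text
clock: 18.07
position: [0.6167, -0.1551, 0.2297]
ee_rot: [-2.552, -1.832, 0.0]
force: [-1.2, 0.0, -1.6]
width: 0.303
```

```bash
python3 look.py 14; python3 rod.py wr14
```

```text
t 18.07 p [ 0.6167 -0.1551  0.2297] yaw_y -18.64 tilt 0.0 down err xy [-0.  0.] F [-1.25  0.   -1.6 ] w 0.303 q [ 0.27  0.48 -0.15  1.56  0.08  1.11 -0.23]
stand xy 5.693041527835181e-05 0.046138899369527316
radius from bend centre mm 47.140821897112964 bend angle pos 107.09974316617335 tool turned 90.01325891175658
151 92 212 [(np.float64(-109.0), np.float64(109.7)), (np.float64(-41.1), np.float64(109.6))]
154 88 229 [(np.float64(-111.6), np.float64(108.0)), (np.float64(-31.6), np.float64(107.9))]
157 87 238 [(np.float64(-112.5), np.float64(106.3)), (np.float64(-26.6), np.float64(106.2))]
160 87 245 [(np.float64(-112.9), np.float64(104.6)), (np.float64(-22.7), np.float64(104.5))]
163 88 250 [(np.float64(-112.7), np.float64(102.9)), (np.float64(-19.9), np.float64(102.8))]
166 91 255 [(np.float64(-111.3), np.float64(101.2)), (np.float64(-17.1), np.float64(101.1))]
169 214 260 [(np.float64(-40.8), np.float64(99.4)), (np.float64(-14.3), np.float64(99.3))]
172 229 263 [(np.float64(-32.2), np.float64(97.6)), (np.float64(-12.6), np.float64(97.6))]
175 237 267 [(np.float64(-27.7), np.float6
[... 2473 characters left out ...]
(-6.1), np.float64(-4.5)), (np.float64(6.3), np.float64(-4.5))]
323 272 298 [(np.float64(-8.8), np.float64(-7.0)), (np.float64(9.0), np.float64(-7.0))]
326 270 299 [(np.float64(-10.2), np.float64(-9.4)), (np.float64(9.7), np.float64(-9.5))]
329 269 300 [(np.float64(-11.0), np.float64(-11.9)), (np.float64(10.5), np.float64(-12.0))]
332 269 300 [(np.float64(-11.0), np.float64(-14.4)), (np.float64(10.5), np.float64(-14.5))]
335 269 300 [(np.float64(-11.1), np.float64(-17.0)), (np.float64(10.5), np.float64(-17.0))]
338 269 300 [(np.float64(-11.1), np.float64(-19.5)), (np.float64(10.6), np.float64(-19.6))]
341 270 300 [(np.float64(-10.4), np.float64(-22.1)), (np.float64(10.6), np.float64(-22.1))]
```

View pics/wr14.png

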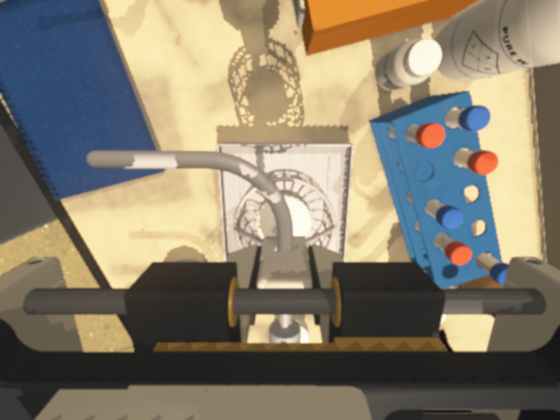

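View pics/lk14.png

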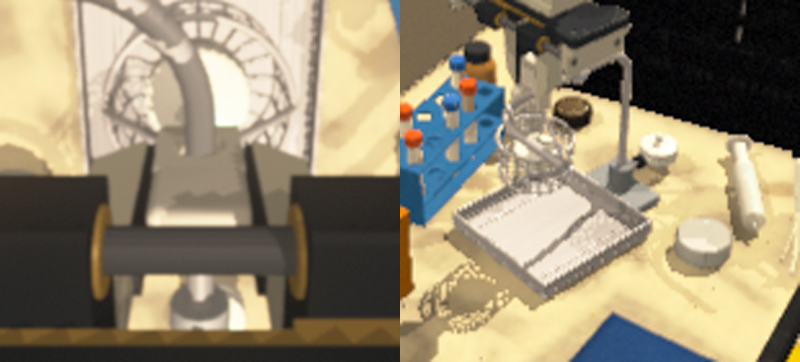

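Request:
step_arm:
  plan:
    - {"wx":0,"wy":0,"wz":0,"tx":-0.2,"ty":0,"tz":0,"hand":0.2}
    - {"wx":0,"wy":0,"wz":0,"tx":-0.4,"ty":0,"tz":0,"hand":0.2}
    - {"wx":0,"wy":0,"wz":0,"tx":-0.5,"ty":0,"tz":0,"hand":0.2}
    - {"wx":0,"wy":0,"wz":0,"tx":-0.6,"ty":0,"tz":0,"hand":0.2}
    - {"wx":0,"wy":0,"wz":0,"tx":-0.6,"ty":0,"tz":0,"hand":0.2}
    - {"wx":0,"wy":0,"wz":0,"tx":-0.6,"ty":0,"tz":0,"hand":0.2}
    - {"wx":0,"wy":0,"wz":0,"tx":-0.5,"ty":0,"tz":0,"hand":0.2}
    - {"wx":0,"wy":0,"wz":0,"tx":-0.4,"ty":0,"tz":0,"hand":0.2}
    - {"wx":0,"wy":0,"wz":0,"tx":-0.2,"ty":0,"tz":0,"hand":0.2}
    - {"wx":0,"wy":0,"wz":0,"tx":0,"ty":0,"tz":0,"hand":0.2}

```text
clock: 19.0
position: [0.6038, -0.1934, 0.2297]
ee_rot: [2.553, 1.831, -0.0]
force: [0.6, 0.6, -1.7]
width: 0.304
```

```bash
python3 look.py 15
```

```text
t 19.0 p [ 0.6038 -0.1934  0.2297] yaw_y -18.7 tilt 0.02 down err xy [-0.0001 -0.0002] F [ 0.58  0.61 -1.72] w 0.304 q [ 0.32  0.47 -0.15  1.56  0.07  1.11 -0.17]
stand xy 7.872461360444337e-06 0.006152059115229413
radius from bend centre mm 70.18054802456187 bend angle pos 140.11001772850025 tool turned 90.03799358447708
```

View pics/lk15.png

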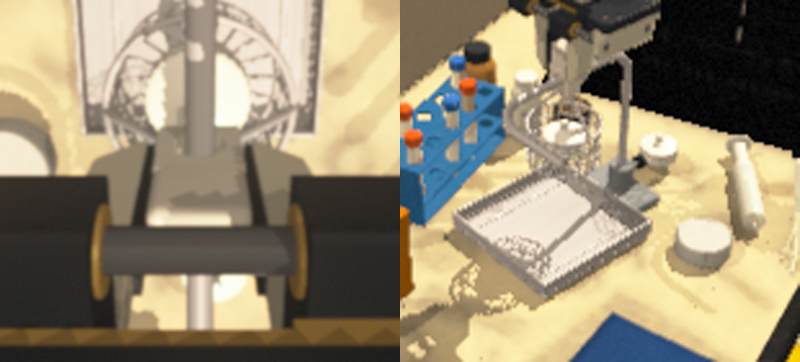

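Request:
step_arm:
  plan:
    - {"wx":0,"wy":0,"wz":0,"tx":-0.06,"ty":0,"tz":0,"hand":0.2}
    - {"wx":0,"wy":0,"wz":0,"tx":-0.06,"ty":0,"tz":0,"hand":0.2}
    - {"wx":0,"wy":0,"wz":0,"tx":-0.06,"ty":0,"tz":0,"hand":0.2}
    - {"wx":0,"wy":0,"wz":0,"tx":-0.06,"ty":0,"tz":0,"hand":0.2}
    - {"wx":0,"wy":0,"wz":0,"tx":-0.06,"ty":0,"tz":0,"hand":0.2}
    - {"wx":0,"wy":0,"wz":0,"tx":-0.06,"ty":0,"tz":0,"hand":0.2}
    - {"wx":0,"wy":0,"wz":0,"tx":-0.06,"ty":0,"tz":0,"hand":0.2}
    - {"wx":0,"wy":0,"wz":0,"tx":-0.03,"ty":0,"tz":0,"hand":0.2}
    - {"wx":0,"wy":0,"wz":0,"tx":0,"ty":0,"tz":0,"hand":0.2}
    - {"wx":0,"wy":0,"wz":0,"tx":0,"ty":0,"tz":0,"hand":0.2}

```text
clock: 19.93
position: [0.6028, -0.1963, 0.2298]
ee_rot: [-2.551, -1.833, -0.001]
force: [1.3, 3.3, -0.8]
width: 0.301
```

```bash
python3 look.py 16; python3 -c "
import cv2
a=cv2.imread('pics/sc16.png')[135:255,230:380];cv2.imwrite('pics/sc16c.png',cv2.resize(a,None,fx=5,fy=5,interpolation=2))"
```

```text
t 19.93 p [ 0.6028 -0.1963  0.2298] yaw_y -18.62 tilt 0.04 down err xy [0.0003 0.0007] F [ 1.33  3.28 -0.8 ] w 0.301 q [ 0.33  0.47 -0.15  1.56  0.07  1.11 -0.16]
stand xy 3.244936189811666e-06 0.002106551163660269
radius from bend centre mm 73.32764467070096 bend angle pos 142.1404313994209 tool turned 90.01541556208102
```

View pics/sc16c.png

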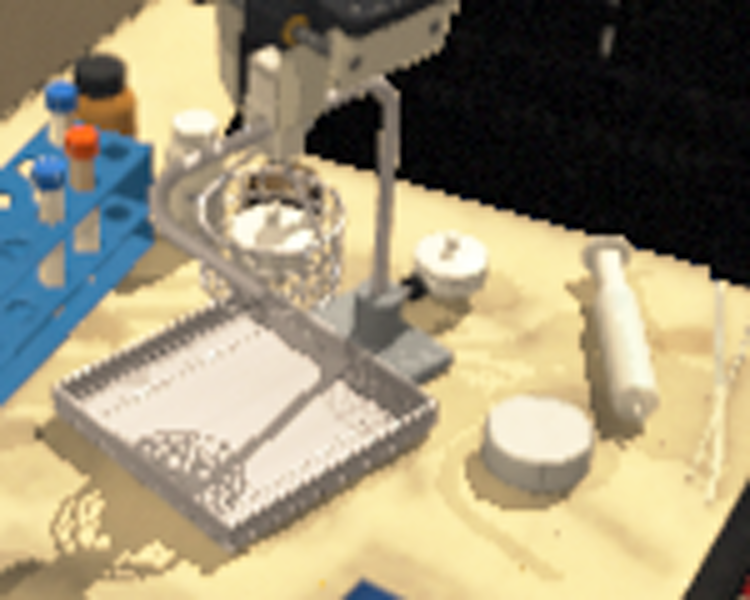

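Request:
step_arm:
  plan:
    - {"wx":0,"wy":0,"wz":0,"tx":0.03,"ty":0,"tz":0,"hand":0.2}
    - {"wx":0,"wy":0,"wz":0,"tx":0,"ty":0,"tz":0.05,"hand":0.2}
    - {"wx":0,"wy":0,"wz":0,"tx":0,"ty":0,"tz":0.05,"hand":0.2}
    - {"wx":0,"wy":0,"wz":0,"tx":0,"ty":0,"tz":0.05,"hand":0.2}
    - {"wx":0,"wy":0,"wz":0,"tx":0,"ty":0,"tz":0.05,"hand":0.2}
    - {"wx":0,"wy":0,"wz":0,"tx":0,"ty":0,"tz":0.05,"hand":0.2}
    - {"wx":0,"wy":0,"wz":0,"tx":0,"ty":0,"tz":0.05,"hand":0.2}
    - {"wx":0,"wy":0,"wz":0,"tx":0,"ty":0,"tz":0.05,"hand":0.2}
    - {"wx":0,"wy":0,"wz":0,"tx":0,"ty":0,"tz":0,"hand":0.2}
    - {"wx":0,"wy":0,"wz":0,"tx":0,"ty":0,"tz":0,"hand":0.2}

```text
clock: 20.87
position: [0.603, -0.1964, 0.2264]
ee_rot: [2.552, 1.832, 0.001]
force: [2.2, 5.1, 1.5]
width: 0.304
```

```bash
python3 look.py 17
```

```text
t 20.87 p [ 0.603  -0.1964  0.2264] yaw_y -18.63 tilt 0.04 down err xy [0.0008 0.0002] F [2.21 5.08 1.47] w 0.304 q [ 0.33  0.47 -0.15  1.57  0.07  1.1  -0.16]
stand xy 0.00022444007777000367 0.0021343784617496005
radius from bend centre mm 73.44167846908074 bend angle pos 141.99086348217685 tool turned 90.02994300759397
```

Request:
step_arm:
  plan:
    - {"wx":0,"wy":0,"wz":0,"tx":0.04,"ty":0,"tz":0,"hand":0.2}
    - {"wx":0,"wy":0,"wz":0,"tx":0.04,"ty":0,"tz":0,"hand":0.2}
    - {"wx":0,"wy":0,"wz":0,"tx":0,"ty":0,"tz":0,"hand":0.2}
    - {"wx":0,"wy":0,"wz":0,"tx":0,"ty":0,"tz":0,"hand":0.2}
    - {"wx":0,"wy":0,"wz":0,"tx":0,"ty":0,"tz":0,"hand":0.35}
    - {"wx":0,"wy":0,"wz":0,"tx":0,"ty":0,"tz":0,"hand":0.4}
    - {"wx":0,"wy":0,"wz":0,"tx":0,"ty":0,"tz":0,"hand":0.5}
    - {"wx":0,"wy":0,"wz":0,"tx":0,"ty":0,"tz":0,"hand":0.6}
    - {"wx":0,"wy":0,"wz":0,"tx":0,"ty":0,"tz":0,"hand":0.6}
    - {"wx":0,"wy":0,"wz":0,"tx":0,"ty":0,"tz":0,"hand":0.6}

```text
clock: 21.8
position: [0.6028, -0.1961, 0.2262]
ee_rot: [2.552, 1.832, -0.0]
force: [-0.4, -0.7, 0.3]
width: 0.594
```

```bash
python3 look.py 18
```

```text
t 21.8 p [ 0.6028 -0.1961  0.2262] yaw_y -18.66 tilt 0.02 down err xy [-0.0002 -0.0002] F [-0.36 -0.73  0.28] w 0.594 q [ 0.33  0.47 -0.14  1.57  0.07  1.1  -0.16]
stand xy -3.29399568457508e-05 0.002405612986056247
radius from bend centre mm 73.06948682204202 bend angle pos 142.01891190204844 tool turned 90.05278498456727
```

View pics/lk18.png

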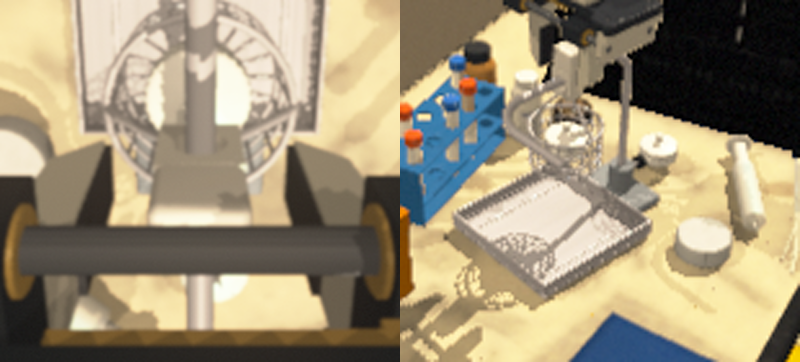

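Released and hanging. I'll raise the gripper straight up and clear.

Request:
step_arm:
  plan:
    - {"wx":0,"wy":0,"wz":0,"tx":0,"ty":0,"tz":-0.5,"hand":0.6}
    - {"wx":0,"wy":0,"wz":0,"tx":0,"ty":0,"tz":-0.8,"hand":0.6}
    - {"wx":0,"wy":0,"wz":0,"tx":0,"ty":0,"tz":-1,"hand":0.6}
    - {"wx":0,"wy":0,"wz":0,"tx":0,"ty":0,"tz":-1.5,"hand":0.6}
    - {"wx":0,"wy":0,"wz":0,"tx":0,"ty":0,"tz":-1.5,"hand":0.6}
    - {"wx":0,"wy":0,"wz":0,"tx":0,"ty":0,"tz":-1.5,"hand":0.6}
    - {"wx":0,"wy":0,"wz":0,"tx":0,"ty":0,"tz":-1.5,"hand":0.6}
    - {"wx":0,"wy":0,"wz":0,"tx":0,"ty":0,"tz":-1.5,"hand":0.6}
    - {"wx":0,"wy":0,"wz":0,"tx":0,"ty":0,"tz":-1,"hand":0.6}
    - {"wx":0,"wy":0,"wz":0,"tx":0,"ty":0,"tz":-0.5,"hand":0.6}

```text
clock: 22.73
position: [0.6035, -0.196, 0.3418]
ee_rot: [2.55, 1.831, 0.003]
force: [0.3, 0.3, -0.4]
width: 0.596
```

```bash
python3 look.py 19; python3 - <<'E'
from h import *
grab('top','to19')
np.set_printoptions(precision=4,suppress=True)
s,k=np.sin(np.radians(-18.6)),np.cos(np.radians(-18.6))
for t in('wr19','sc19','to19'):
    p,d,c=load(t);C=cloud(c,d);z=C[...,2]
    m=(z>.228)&(z<.243)&(abs(C[...,0]-.603)<.03)&(abs(C[...,1]+.196)<.03)&(d>0)
    if m.sum()<10:print(t,m.sum());continue
    r=cv2.minAreaRect(C[m][:,:2].astype(np.float32));D=np.array(r[0])-[.6021,-.1983]
    print(t,m.sum(),np.median(C[m][:,2]),r,'stand',D[0]*k+D[1]*s,-D[0]*s+D[1]*k)
a=cv2.imread('pics/sc19.png')[135:255,230:380];cv2.imwrite('pics/sc19c.png',cv2.resize(a,None,fx=5,fy=5,interpolation=2))
E
python3 rod.py wr19 | tail -25
```

```text
t 22.73 p [ 0.6035 -0.196   0.3418] yaw_y -18.65 tilt 0.18 down err xy [ 0.0031 -0.0008] F [ 0.27  0.32 -0.42] w 0.596 q [ 0.32  0.4  -0.14  1.39  0.06  1.35 -0.14]
stand xy 0.00041006423314639533 0.0026015302533755466
radius from bend centre mm 73.18919498746139 bend angle pos 141.65116818090323 tool turned 90.04559020652195
wr19 656 0.23639225186475468 ((0.6018117070198059, -0.1986631453037262), (0.018840830773115158, 0.02783777192234993), 71.5880355834961) stand -0.00015740640420410543 -0.00043613137695320094
sc19 59 0.23392142827023327 ((0.5982989072799683, -0.1987939476966858), (0.019514037296175957, 0.026062441989779472), 78.62832641601562) stand -0.003445006387399191 -0.0016805419316750206
to19 73 0.23377706911856344 ((0.6004810333251953, -0.19851689040660858), (0.017540015280246735, 0.028876893222332), 71.6856689453125) stand -0.0014652262569528655 -0.0007219463681900302
175 279 288 [(np.float64(-4.4), np.float64(31.4)), (np.float64(4.3), np.float64(31.3))]
178 279 288 [(np.float64(-4.4), np.float64(28.4)), (np.float64(4.3), np.float64(28.4))]
181 279 288 [(np.float64(-4.5), 
[... 1325 characters left out ...]
oat64(-5.0), np.float64(-50.8)), (np.float64(4.5), np.float64(-50.8))]
255 279 288 [(np.float64(-5.0), np.float64(-54.3)), (np.float64(4.5), np.float64(-54.3))]
258 279 288 [(np.float64(-5.0), np.float64(-57.8)), (np.float64(4.5), np.float64(-57.9))]
261 279 288 [(np.float64(-5.0), np.float64(-61.4)), (np.float64(4.6), np.float64(-61.4))]
264 279 288 [(np.float64(-5.1), np.float64(-64.9)), (np.float64(4.6), np.float64(-65.0))]
267 279 288 [(np.float64(-5.1), np.float64(-68.5)), (np.float64(4.6), np.float64(-68.6))]
270 279 288 [(np.float64(-5.1), np.float64(-72.2)), (np.float64(4.6), np.float64(-72.2))]
273 280 286 [(np.float64(-4.1), np.float64(-75.8)), (np.float64(2.4), np.float64(-75.8))]
```

View pics/wr19.png

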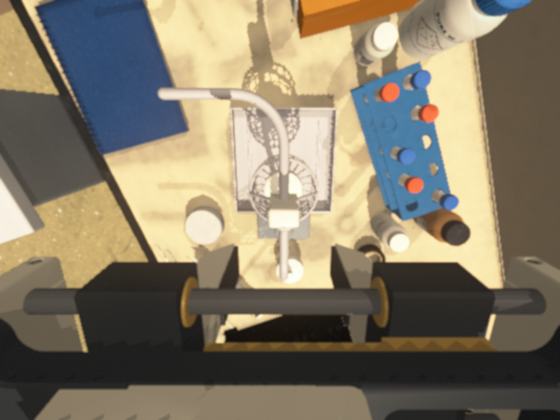

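View pics/sc19c.png

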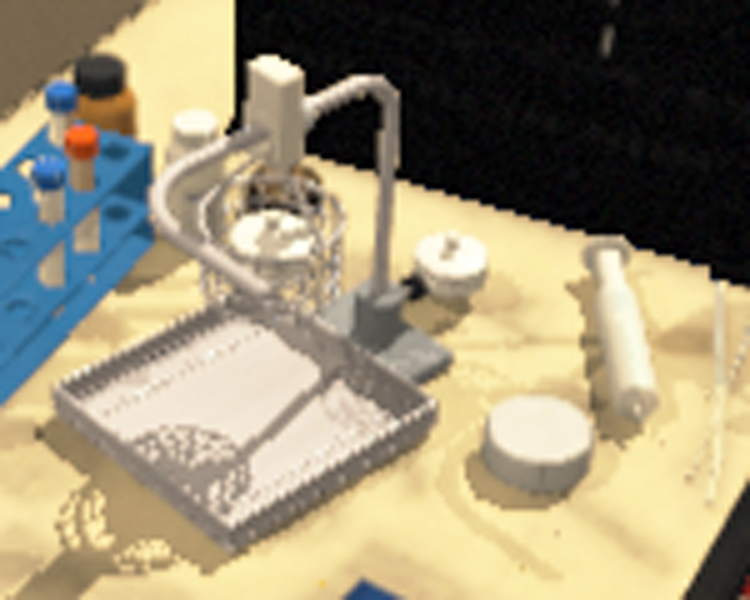

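View pics/to19.png

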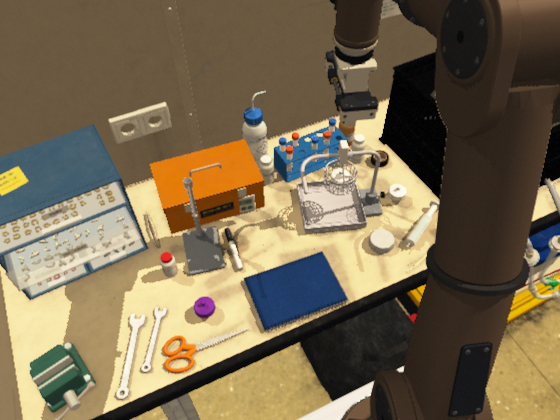

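The block top is at the stand's origin (about 0, -0.5 mm) against the collar, the filter is in the basket, and the other things are where they were. I'll wait one call to let it settle, check it again, then hand in.

Request:
step_arm:
  plan:
    - {"wx":0,"wy":0,"wz":0,"tx":0,"ty":0,"tz":0,"hand":0.6}
    - {"wx":0,"wy":0,"wz":0,"tx":0,"ty":0,"tz":0,"hand":0.6}
    - {"wx":0,"wy":0,"wz":0,"tx":0,"ty":0,"tz":0,"hand":0.6}
    - {"wx":0,"wy":0,"wz":0,"tx":0,"ty":0,"tz":0,"hand":0.6}
    - {"wx":0,"wy":0,"wz":0,"tx":0,"ty":0,"tz":0,"hand":0.6}
    - {"wx":0,"wy":0,"wz":0,"tx":0,"ty":0,"tz":0,"hand":0.6}
    - {"wx":0,"wy":0,"wz":0,"tx":0,"ty":0,"tz":0,"hand":0.6}
    - {"wx":0,"wy":0,"wz":0,"tx":0,"ty":0,"tz":0,"hand":0.6}
    - {"wx":0,"wy":0,"wz":0,"tx":0,"ty":0,"tz":0,"hand":0.6}
    - {"wx":0,"wy":0,"wz":0,"tx":0,"ty":0,"tz":0,"hand":0.6}

```text
clock: 23.72
position: [0.6029, -0.1959, 0.3393]
ee_rot: [2.552, 1.832, 0.0]
force: [-0.4, 1.3, -0.8]
width: 0.602
```

```bash
python3 - <<'E'
from h import *
p,d,c=grab('wrist','wr20');C=cloud(c,d);z=C[...,2]
m=(z>.228)&(z<.243)&(abs(C[...,0]-.603)<.03)&(abs(C[...,1]+.196)<.03)&(d>0)
print(np.median(z[m]),cv2.minAreaRect(C[m][:,:2].astype(np.float32)))
print(arm.sign_off())
E
```

```text
0.23643393525731177 ((0.6017710566520691, -0.1986647993326187), (0.01830490678548813, 0.02769147790968418), 71.5496826171875)
the job is handed in; nothing more can be done
None
```

I took the basket off the peg by its block, threaded the block onto the arm's free end and turned it round the bend to the stop collar. I then lowered it onto the rod, let go and handed the job in at about 24 s.

**Last checks**
- **Position:** the wrist camera puts the block about 0.5 mm from its hanging place along the rod. The block's top is at z = 0.236, as expected for a block resting on the rod, and the block is square to the rod.
- **At rest:** the block had not moved between two pictures about 1 s apart.
- **Filter and bystanders:** by eye in the pictures, the filter is still in the basket and the other things are where they were.
- **Forces:** the highest wrist force I read was about 6 N, when the block touched the collar. I only read forces at the end of each move, not in between.

**Disagreements**
- **Stand position:** the first fit of the stand from the fixed cameras was about 1.5 mm off the wrist view. I used the wrist view.
- **Block offset:** the fixed cameras put the block 1.5–3.5 mm off to the side of the rod, where the wrist camera shows none. Both are within the allowed range.
- **Collar contact:** the gripper met the collar about 2 mm sooner than calculated. The block may have sat slightly off-centre in the jaws.

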